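# Load and lock the engraver's shuttle pallet

### The job

Load the bench engraver: stand every small round stamp blank standing close around it on the bench flat in a nest of its own on the plywood pallet, and push the loaded pallet under the gantry until it is right up against the end stop. Then swing the steel brace across behind the pallet until it snaps home in its detent, and drop the lock pin all the way down through the brace and the lug under it. Leave the other things on the bench where they are.

Things in the scene. Friction and masses are not known exactly. Their poses are not given: they have to be found in the camera images.
- engraver: compact bench engraver, fixed on the bench. Origin: centre of its underside. Its y axis runs along the bed the way the pallet is pushed (about the robot's left), x across the bed, away from the robot, z up. Aluminium bed 160 mm (x) by 550 mm (y), top face 12 mm above the bench. Two dark side guides, tops at 26 mm, leave a channel 93 mm wide along x = 0, open at -y, end stop at +y
- gantry_mid (a point): middle of the underside of the engraver's gantry beam, 58 mm above the bench. The gantry spans the bed across x, reaches 25 mm before and behind this point along y (laser module on the side of the end stop to +69 mm), and is at most 107 mm above the bench; it does not move
- bed_stop (a point): middle of the end stop's face, at the bed (12 mm above the bench): the pallet's front edge comes against it
- pallet: loose plywood pallet on the bed, 90 mm wide (x), 338 mm long (y), 12 mm thick, 0.55 kg; origin: centre of its underside; y axis forward to gantry and end stop, z up. Four round nests in a row in its top, 68 mm across, 6 mm deep, 72 mm apart. Rear: aluminium end bar (78 mm wide, 12 mm thick, top at 32 mm), and before it on the centre line an upright fin (16 mm thick, 30 mm long, top at 52 mm)
- pallet_front (a point): middle of the pallet's front edge, at its underside
- pallet_push (a point): middle of the rear face of the pallet's end bar, 22 mm above the pallet's underside: push here, forward
- nest0 (a point): centre of the floor of nest 0 (0 is nearest the rear end), 6 mm above the pallet's underside
- nest1 (a point): centre of the floor of nest 1 (0 is nearest the rear end), 6 mm above the pallet's underside
- nest2 (a point): centre of the floor of nest 2 (0 is nearest the rear end), 6 mm above the pallet's underside
- nest3 (a point): centre of the floor of nest 3 (0 is nearest the rear end), 6 mm above the pallet's underside
- blank_a: small round stamp blank of bark-coloured wood with a white painted top, a short upright cylinder 62 mm across and 34 mm high, 0.065 kg; loose, standing on the benchtop at the start; origin at the centre of its underside; may be absent (then None)
- blank_b: small round stamp blank of pale bare wood, a short upright cylinder 54 mm across and 28 mm high, 0.043 kg; loose, standing on the benchtop at the start; origin at the centre of its underside; may be absent (then None)
- blank_c: small round stamp blank of bark-coloured wood with a white painted top, a short upright cylinder 62 mm across and 34 mm high, 0.065 kg; loose, standing on the benchtop at the start; origin at the centre of its underside; may be absent (then None)
- blank_d: small round stamp blank of pale bare wood, a short upright cylinder 54 mm across and 28 mm high, 0.043 kg; loose, standing on the benchtop at the start; origin at the centre of its underside; may be absent (then None)
- brace (a joint): steel brace, a bar 22 mm wide, 27 to 37 mm above the bench, reaching 138 mm from a vertical hinge on the near guide. 0: swung out towards the robot; grows anticlockwise from above; stays where left. At its stop, 2.321, it is square across the bed just behind the home pallet, its hole over the lug's. In the last 0.25 rad it rides over a sprung ball (5 to 10 N at the knob) that snaps up behind it
- brace_hinge (a point): point on the hinge axis of the brace, at the height of the brace's upper face (37 mm above the bench)
- brace_knob (a point): centre of the top of the black knob on the brace: upright, round, 22 mm across, from 43 to 73 mm above the bench, 75 mm from the hinge axis
- lock_hole (a point): centre of the mouth of the vertical hole through the lug, 26 mm above the bench, on the guide far from the robot, 114 mm from the brace's hinge axis. The holes of lug and brace are both 14.5 mm across; the lug's goes down to the bench. With the brace home its knob stands 39 mm from here, nearer the robot
- lock_pin: loose steel lock pin, 0.09 kg, at first upright in the drilled block. Origin: centre of the underside of its collar (26 mm across, 4 mm thick); above, a round knurled head 20 mm across to 38 mm above the origin; below, a shank 12 mm thick, tapered at its end, to 34 mm down; z points from tip to head. Fully in, its collar lies on the brace
- pin_tip (a point): tip of the lock pin's shank, 34 mm below its origin
- pin_block: fixed drilled hardwood block, 50 mm (x) by 100 mm (y) by 40 mm high, origin at the centre of its underside; the pin stands in the hole at y = -25 mm, its collar on the block's top; two short cutters (14 mm tall) stand at y = +22 and +38 mm
- half_carved: half-carved round block of wood, 130 mm across, 80 mm high: a bystander
- wax: flat round tin of wax, 73 mm across, 26 mm high: a bystander
- slip: slip stone, a flat reddish-brown wedge 48 by 90 mm, 17 mm high: a bystander
Not all that is in view belongs to the job. What is shaped like the blank_b but purple is not meant.

How it is judged:
On the way, in this order (a step that is already met when the one before it is completed fails the run):
1. every blank there is stands flat in a nest of its own on the pallet ((horizontal distance between blank_a and nest0 below 0.01 m or horizontal distance between blank_a and nest1 below 0.01 m or horizontal distance between blank_a and nest2 below 0.01 m or horizontal distance between blank_a and nest3 below 0.01 m) and z of blank_a in the frame of pallet between 0.003 and 0.0095 m and angle between the z axis of each of blank_a, blank_b, blank_c, blank_d and the z axis of pallet, either way round below 0.06 rad and (horizontal distance between blank_b and nest0 below 0.01 m or horizontal distance between blank_b and nest1 below 0.01 m or horizontal distance between blank_b and nest2 below 0.01 m or horizontal distance between blank_b and nest3 below 0.01 m) and z of blank_b in the frame of pallet between 0.003 and 0.0095 m and (horizontal distance between blank_c and nest0 below 0.01 m or horizontal distance between blank_c and nest1 below 0.01 m or horizontal distance between blank_c and nest2 below 0.01 m or horizontal distance between blank_c and nest3 below 0.01 m) and z of blank_c in the frame of pallet between 0.003 and 0.0095 m and (horizontal distance between blank_d and nest0 below 0.01 m or horizontal distance between blank_d and nest1 below 0.01 m or horizontal distance between blank_d and nest2 below 0.01 m or horizontal distance between blank_d and nest3 below 0.01 m) and z of blank_d in the frame of pallet between 0.003 and 0.0095 m), for 0.2 s.
2. the pallet, with the blanks in their nests, is against the end stop (all of step 1 and y of pallet_front in the frame of engraver above 0.2525 m and z of pallet_front in the frame of engraver below 0.016 m), for 0.2 s.
3. the brace is across the bed, seated in its detent, behind the home pallet (y of pallet_front in the frame of engraver above 0.2525 m and z of pallet_front in the frame of engraver below 0.016 m and value of joint brace above 2.2908 rad), for 0.2 s.
4. the lock pin is fully down through brace and lug (value of joint brace above 2.2908 rad and horizontal distance between lock_pin and lock_hole below 0.004 m and z of lock_pin in the frame of engraver between 0.03 and 0.041 m and angle between lock_pin's own z axis and vertical below 0.12 rad), for 0.2 s.
At the end, for the whole second after the job is handed in: Each blank is flat in its own nest (centre within 10 mm, tilt under 0.06 rad), the pallet within 6 mm of the end stop, the brace within 0.03 rad of its stop, the pin within 4 mm of the lug hole's axis, upright within 0.12 rad, its collar within 4 mm of the brace (all of step 2 and all of step 4); the robot touches nothing.
It fails at once if the half-carved block is moved more than 3 cm (distance of half_carved from where it was at the start of the episode above 0.03 m).
It fails at once if the wax tin is moved more than 3 cm (distance of wax from where it was at the start of the episode above 0.03 m).
It fails at once if the slip stone is moved more than 3 cm (distance of slip from where it was at the start of the episode above 0.03 m).
Of blank_a, blank_b, blank_c, blank_d only 3 to 4 are there at a start; the rules pass over those that are not, and their reading is None.
At some moment in a run one of blank_a, blank_b, blank_c, blank_d may be knocked a few centimetres aside while the robot is not near it.
It also fails if it takes over 192 s, if anything falls off the work surface, if the arm or the gripper's body presses on something with over 40 N, if the wrist force passes 120 N, or if a joint passes its speed limit or range.

### The arm

A 6-joint arm with a two-finger parallel gripper is mounted at the origin on a cart in front of the work surface, level with it; the furniture and walls round the work are solid. World frame = base frame: x ahead of the robot, y to its left, z up, the work surface at z = 0. Lengths are in m, angles in rad, forces in N, time in s.
With the tool pointing down it reaches from about 0.375 to 0.9 m from the base axis. Payload 3.1 kg.
Tool frame: the origin (TCP) lies on the centre line of the jaws, within the pads' length; the fingertips stand 14 mm ahead of it and the grasp point (between the pads) lies 5 mm behind it; z points along the fingers, y is the line along which they close (so a half turn about z gives the same grasp; the last joint's range is limited). The gripper opens to 85 mm and grips with 20 to 120 N. Pads are 22 mm wide; open, the fingers measure 114 mm over their backs; the gripper's body (76 mm by 85 mm) begins 54 mm behind the grasp point. The pads swing forward as they close: fully open they stand 13 mm farther back than shut.
Start: joints at [-1.464, 0.527, 1.433, -0, 1.181, -0.178], TCP at [0.176, -0.6, 0.245] pointing down, gripper open.
Joint ranges: [-3.08, 3.08], [-0.75, 2.2], [0.22, 2.44], [-1.43, 4.57], [0, 2.65], [-2.85, 2.85]. Speed limits (rad/s): [2.79, 2.79, 3.14, 3.14, 3.14, 3.14].

### API

Orientations are given as a unit quaternion [w, x, y, z].
In Python, from cell import get_state, grab_frame, sign_off, cut_out gives the robot as it stands.
- The arm moves only by the tool arm_command, never from a script. Its argument "deltas" is a list of rows, each a list of 7 numbers: the shift along the tool's x, y, z in cm, then the turn, a rotation vector about the tool's x, y, z in degrees, then the opening, from 0 (shut) to 1 (fully open). A call has 1 to 20 rows; each row is the pose to reach, as a shift and turn from the pose commanded when the call began, along the tool's axes at that moment; what a row does not reach only later rows make up. A row lasts 1/12 s, in which the tool goes at most 41.7 mm and 7.16 degrees, less where a joint would pass 70% of its speed; a pose out of reach is approached as far as the arm can. A call with a gripper value outside its range is refused whole. The fingers move at their own pace and stop on an object; "force" is the grip in N (left out, the last holds). Time passes only in rows, so rows that repeat a pose let the fingers close. It gives the time, the measured TCP pose, the force, the opening and the grip force at its end, in the units of the state.
- get_state(): the state, without advancing time (a new reading comes with each control period).
- grab_frame(name): name is "side" or "top"; returns a dict with "color" (384x512x3 uint8, blue, green, red), "fovy" (degrees; the focal length in pixels is half the picture's height over the tangent of half this angle, whatever the lens; pixels are square), "cx", "cy" (the principal point, pixels), "k1" (the pictures are not rectified: a ray, as slopes to the right and down, at radius r is drawn at 1 + k1 r^2 times it, then the intrinsics apply), "R" (3x3) and "t" (3): a world point X has camera coordinates R X + t. Camera axes: x right, y down, z forward; pixel columns grow to the right and rows downward; lengths in m; the calibration is good to about 2 mm. A picture is of the moment at which its call begins. There is no depth.
- sign_off(): hands the job in; it is judged then, once.
Trained networks look in the newest picture that a camera, given by its name, has taken for a name from the list of things; names that differ only in an ending like _2 or _b are one class to them, and where a whole thing is asked for, a point or a joint stands for the part that bears it (a point fixed in the world has none). Each returns a list of dicts, best first, with "confidence" (0 to 1); they miss things now and then, are a little off and sometimes report something else, mostly with a low value. They report only what shows in the picture. A call takes as long as a camera call. They do not tell look-alikes from the thing itself.
- cut_out(camera, thing): "mask" (384x512 bool, what is visible of it) and "centre" ([column, row] in pixels, amid what is visible of it).
The state is a dict: "clock": time; "qpos": joint angles; "qd": joint speeds; "tau": joint torques, N m; "eef_pos": TCP position; "tcp_rot": TCP orientation; "contact_force": force on the tool from outside, world axes, zero at the start; "torque": the same for the moment, N m; "grip_width": finger opening in m; "finger_force": force on a finger pad.
Only numpy, scipy, OpenCV 4.12 (cv2) and the standard library are available. Lean on these libraries where they do the work, as an engineer would, in place of code of your own. Each camera call takes 0.05 s, during which the arm holds its last target. There are 200 camera calls.

## Working session

There is one attempt and no reset: what is moved stays moved. The work goes in short steps, Python scripts to look and compute and a tool call to move; the robot and the scene stay as the last step left them, time stands still between calls to the robot, and variables do not carry over. Pictures are saved under pics/ and viewed, at most 14 in all, crops included, and the job is handed in when it is done.

Besides the shell and the picture viewer there is one more tool, called after "Emit:" in YAML: its name, and indented under it one key for each argument. arm_command: Moves the arm, as the interface text tells. Its arguments: {"type":"object","properties":{"deltas":{"type":"array"},"force":{"type":"number"}},"required":["deltas"]}

```bash
mkdir -p pics; ls; cat > h.py <<'E'
import numpy as np, cv2
from cell import get_state, grab_frame, sign_off, cut_out
def ray(f,p):
    h=f["color"].shape[0]; F=h/2/np.tan(np.radians(f["fovy"])/2)
    d=np.array([(p[0]-f["cx"])/F,(p[1]-f["cy"])/F]); s=d.copy()
    for _ in range(20): s=d/(1+f["k1"]*(s@s))
    R=np.array(f["R"]); t=np.array(f["t"])
    return -R.T@t, R.T@np.array([s[0],s[1],1.])
def at(f,p,z):
    o,d=ray(f,p); return o+d*(z-o[2])/d[2]
def proj(f,X):
    h=f["color"].shape[0]; F=h/2/np.tan(np.radians(f["fovy"])/2)
    c=np.array(f["R"])@np.array(X,float)+np.array(f["t"]); s=c[:2]/c[2]; s=s*(1+f["k1"]*(s@s))
    return F*s+[f["cx"],f["cy"]]
E
python3 - <<'E'
from h import *
s=get_state(); print(s)
for n in("side","top"):
    f=grab_frame(n); cv2.imwrite(f"pics/{n}0.png",f["color"]); print(n,f["fovy"],f["k1"],(-np.array(f["R"]).T@np.array(f["t"])).round(3),np.array(f["R"]).round(2).tolist())
E
```

```text
pics
{'clock': 0.0, 'qpos': array([-1.46351021e+00,  5.28473563e-01,  1.43390765e+00, -1.13055075e-05,
        1.18139118e+00, -1.78473554e-01]), 'qd': array([-0.0015497 , -0.00048625,  0.00112996, -0.00148421, -0.0006864 ,
        0.000467  ]), 'tau': array([ 7.46372953e-04, -4.42344832e+01, -1.78022593e+01, -5.81347263e-05,
        8.45681468e-03,  3.10598864e-06]), 'eef_pos': array([ 0.17614546, -0.59894835,  0.24432734]), 'tcp_rot': array([-1.08936795e-03,  9.89809135e-01,  1.42396238e-01,  3.35605062e-05]), 'contact_force': array([ 0.5725475 ,  0.16205452, -0.15403173]), 'torque': array([0.0260225 , 0.01855227, 0.00439321]), 'finger_force': 0.0, 'grip_width': 0.08550817511162331}
side 48.18331570989132 -0.0765526015708218 [ 1.137 -1.041  0.665] [[0.87, 0.5, 0.02], [0.24, -0.38, -0.89], [-0.44, 0.78, -0.45]]
top 54.92535349843656 -0.029245817256184883 [ 0.465 -0.011  1.395] [[-0.02, -1.0, -0.0], [-1.0, 0.02, -0.07], [0.07, 0.0, -1.0]]
```

View pics/top0.png

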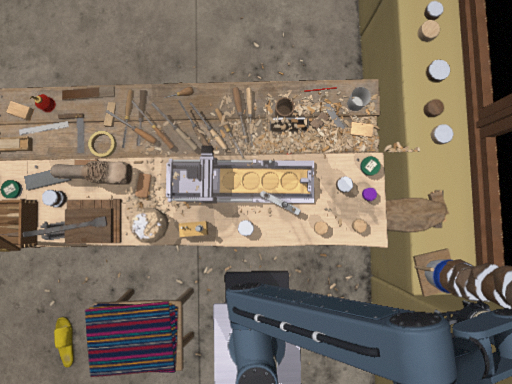

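View pics/side0.png

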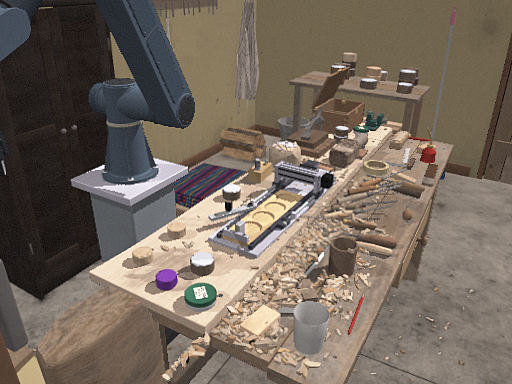

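```bash
python3 - <<'E'
from h import *
f=grab_frame("top"); g=f
for n,z in [("engraver",.02),("pallet",.024),("blank_a",.034),("blank_b",.028),("brace",.037),("brace_knob",.073),("lock_pin",.07),("pin_block",.04),("wax",.026),("slip",.017),("half_carved",.08)]:
    for r in cut_out("top",n):
        print("T",n,round(r["confidence"],2),np.round(r["centre"],1),at(f,r["centre"],z)[:2].round(3),r["mask"].sum())
s=grab_frame("side")
for n,z in [("blank_a",.034),("blank_b",.028),("lock_pin",.07),("brace_knob",.073)]:
    for r in cut_out("side",n):
        print("S",n,round(r["confidence"],2),np.round(r["centre"],1),at(s,r["centre"],z/2)[:2].round(3),r["mask"].sum())
cv2.imwrite("pics/topz.png",cv2.resize(f["color"][140:250,160:400],None,fx=3.3,fy=3.3,interpolation=cv2.INTER_CUBIC))
E
```

```text
T engraver 0.84 [214.1 179.8] [0.615 0.148] 4358
T engraver 0.43 [266.2 180.9] [ 0.606 -0.047] 2145
T pallet 0.87 [262.3 182.8] [ 0.599 -0.032] 2251
T blank_a 0.77 [343.3 184.4] [ 0.586 -0.332] 209
T blank_a 0.64 [358.2 226.4] [ 0.43  -0.381] 144
T blank_a 0.63 [367.8 193.4] [ 0.551 -0.421] 157
T blank_a 0.55 [245.7 226.7] [0.438 0.033] 226
T blank_a 0.43 [318.  229.8] [ 0.421 -0.232] 169
T blank_b 0.77 [343.3 184.4] [ 0.586 -0.333] 209
T blank_b 0.64 [358.2 226.4] [ 0.43  -0.382] 144
T blank_b 0.63 [367.8 193.4] [ 0.551 -0.423] 157
T blank_b 0.55 [245.7 226.7] [0.437 0.033] 226
T blank_b 0.43 [318.  229.8] [ 0.421 -0.233] 169
T brace 0.67 [274.7 205. ] [ 0.515 -0.076] 188
T brace_knob 0.76 [278.6 204. ] [ 0.517 -0.088] 259
T lock_pin 0.58 [264.  183.6] [ 0.592 -0.037] 2219
T lock_pin 0.49 [198.8 228.3] [0.436 0.199] 40
T pin_block 0.81 [192.8 226.6] [0.442 0.226] 346
T wax 0.89 [371.9 167.3] [ 0.649 -0.443] 312
T wax 0.24 [275.5 204.8] [ 0.516 -0.079] 201
T slip 0.81 [143.3 186.6] [0.595 0.415] 277
T slip 0.36 [265.4 181.3] [ 0.605 -0.044] 2174
T half_carved 0.71 [150.8 223.3] [0.457 0.369] 1083
S blank_a 0.8 [174.1 234.9] [ 0.441 -0.277] 264
S blank_a 0.77 [142.8 256.5] [ 0.439 -0.4  ] 324
S blank_a 0.66 [200.4 258.8] [ 0.571 -0.33 ] 457
S blank_a 0.52 [233.  193.2] [0.442 0.024] 269
S blank_b 0.8 [174.1 234.9] [ 0.438 -0.274] 264
S blank_b 0.77 [142.8 256.5] [ 0.436 -0.397] 324
S blank_b 0.66 [200.4 258.8] [ 0.568 -0.327] 457
S blank_b 0.52 [233.  193.2] [0.439 0.029] 269
S lock_pin 0.39 [257.  166.5] [0.419 0.222] 88
S brace_knob 0.6 [229.1 211.7] [ 0.518 -0.116] 337
S brace_knob 0.32 [202.2 264. ] [ 0.605 -0.366] 524
```

View pics/topz.png

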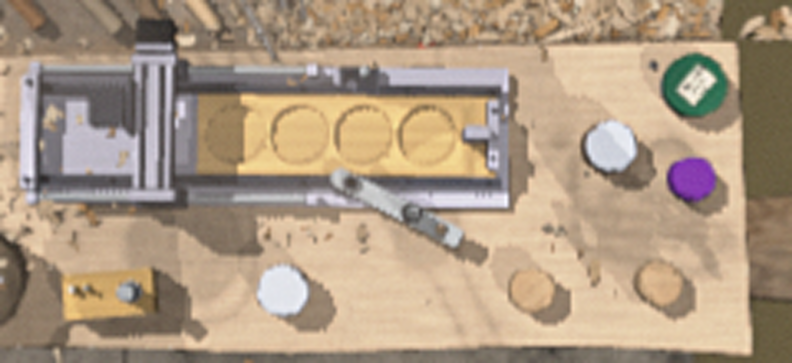

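```bash
python3 - <<'E'
from h import *
f=grab_frame("top"); im=f["color"]
a=cv2.resize(im[155:210,214:322],None,fx=7,fy=7,interpolation=cv2.INTER_CUBIC)
cv2.imwrite("pics/pal.png",a)
b=np.vstack([cv2.resize(im[165:245,300:400],None,fx=5,fy=5,interpolation=cv2.INTER_CUBIC)])
c=cv2.resize(im[205:245,180:260],None,fx=5,fy=5,interpolation=cv2.INTER_CUBIC)
c=np.vstack([c,np.zeros((200,400,3),np.uint8)])
cv2.imwrite("pics/bl.png",np.hstack([b[:, :400],c]))
# yellow pallet region rows/cols
hsv=cv2.cvtColor(im,cv2.COLOR_BGR2HSV)
for name,lo,hi in [("white",(0,0,170),(180,60,255))]:
    m=cv2.inRange(hsv,np.array(lo),np.array(hi))
    n,l,st,ce=cv2.connectedComponentsWithStats(m[150:250,160:400])
    for i in range(1,n):
        if 60<st[i,4]<500: print(name,st[i],ce[i]+[160,150],at(f,ce[i]+[160,150],.034)[:2].round(4))
E
```

```text
white [71  9 26  4 70] [243.32857143 160.2       ] [0.684  0.0368]
white [115  10  40   8 224] [295.38839286 162.55357143] [ 0.6711 -0.1565]
white [205  10  12  12  74] [370.63513514 165.31081081] [ 0.6551 -0.4363]
white [ 19  21  23  26 355] [188.85070423 184.35492958] [0.598  0.2404]
white [178  26  15  16 181] [344.8839779  183.28176796] [ 0.59   -0.3376]
white [ 71  45  83  12 317] [278.83911672 199.95583596] [ 0.5333 -0.0915]
white [ 77  69  16  17 203] [244.69458128 227.50246305] [0.4347 0.0363]
```

View pics/pal.png

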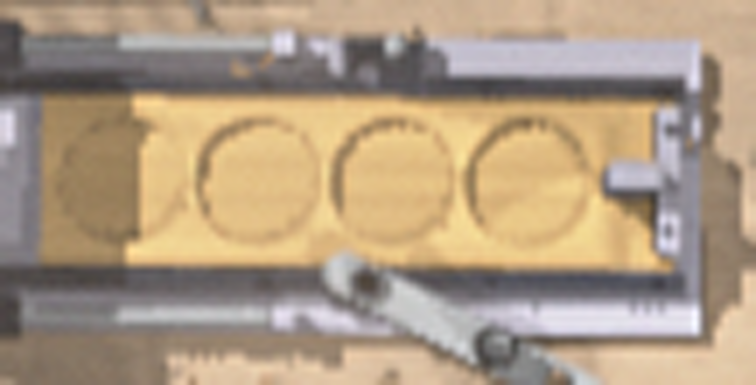

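View pics/bl.png

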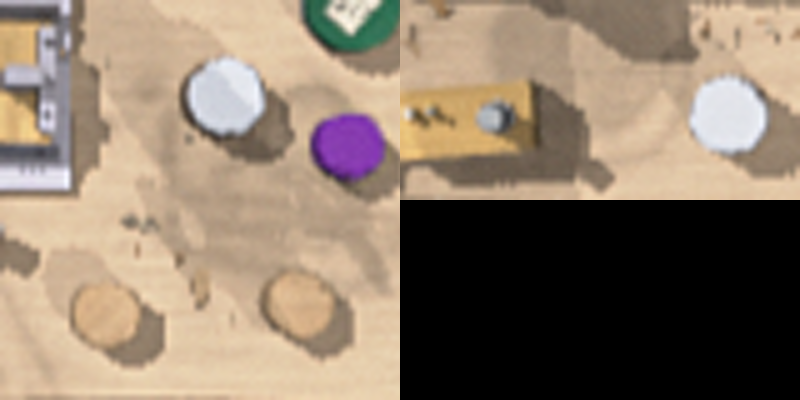

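The top crop shows two white-topped blanks at about (345,184) and (245,227) and two pale ones at (321,227) and (360,225). The look-alikes are purple at (370,194), the wax tin at (371,167) and a white pot on the far left at (53,198). I choose the four bark/pale blanks; the crop confirms their colours.

```bash
python3 - <<'E'
from h import *
f=grab_frame("top"); s=grab_frame("side")
P=lambda u,v:((u+.5)/7-.5+214,(v+.5)/7-.5+155)
B=lambda u,v:((u+.5)/5-.5+300,(v+.5)/5-.5+165)
C=lambda u,v:((u-400+.5)/5-.5+180,(v+.5)/5-.5+205)
N=[]
for n,u,v in[("nest0",529,181),("nest1",392,181),("nest2",259,181),("nest3",122,180)]:
    N.append(at(f,P(u,v),.024)[:2]); print(n,N[-1].round(4))
d=N[3]-N[0]; print("yaw from +y",np.degrees(np.arctan2(-d[0],d[1])),np.linalg.norm(d))
for n,p,z in[("front",P(40,182),.024),("near edge l",P(60,268),.024),("near edge r",P(620,270),.024),("far l",P(140,95),.024),("far r",P(640,98),.024),("rear near corner bed",P(700,335),.012),("rear far",P(700,40),.012),
 ("barrear",P(680,180),.044),("hinge",P(343,268),.037),("knob",P(500,343),.073),("wa",B(226,96),.034),("wc",C(728,114),.034),("pb",B(107,314),.028),("pd",B(301,304),.028),("pin",C(493,116),.078),("gantry near/rear edge",(160+175/3.3,140+200/3.3),.1)]:
    print(n,at(f,p,z)[:2].round(4))
for n in("lock_pin","pin_block","brace_knob"):
    for r in cut_out("side",n)[:1]: print(n,r["centre"])
cv2.imwrite("pics/s2.png",cv2.resize(s["color"][130:290,120:345],None,fx=3.5,fy=3.5,interpolation=cv2.INTER_CUBIC))
E
```

```text
nest0 [ 0.6059 -0.1324]
nest1 [ 0.6074 -0.0594]
nest2 [0.6089 0.0115]
nest3 [0.611  0.0845]
yaw from +y -1.3384701086514224 0.21691976303744603
front [0.6108 0.1283]
near edge l [0.5646 0.1182]
near edge r [ 0.5574 -0.1794]
far l [0.6564 0.0742]
far r [ 0.6492 -0.1929]
rear near corner bed [ 0.5224 -0.2227]
rear far [ 0.6817 -0.2278]
barrear [ 0.6027 -0.2099]
hinge [ 0.5606 -0.0321]
knob [ 0.5179 -0.111 ]
wa [ 0.5881 -0.3373]
wc [0.435  0.0344]
pb [ 0.4291 -0.2448]
pd [ 0.4334 -0.3884]
pin [0.4379 0.2001]
gantry near/rear edge [0.5325 0.1435]
lock_pin [256.9, 164.6]
pin_block [263.9, 171.0]
brace_knob [232.0, 213.2]
```

View pics/s2.png

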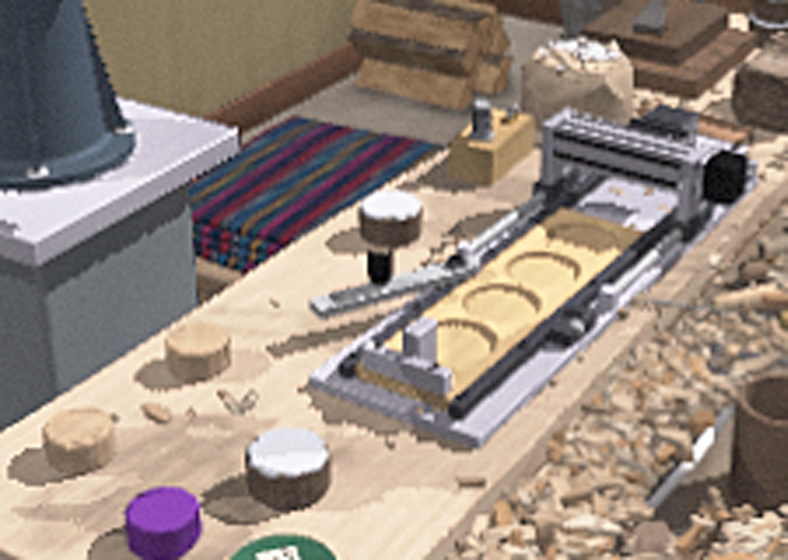

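```bash
cat >> h.py <<'E'
def tri(fa,pa,fb,pb):
    (o1,d1),(o2,d2)=ray(fa,pa),ray(fb,pb)
    k=np.linalg.lstsq(np.c_[d1,-d2],o2-o1,rcond=None)[0]
    return (o1+d1*k[0]+o2+d2*k[1])/2, np.linalg.norm(o1+d1*k[0]-o2-d2*k[1])
E
python3 - <<'E'
from h import *
f=grab_frame("top"); s=grab_frame("side")
S=lambda u,v:((u+.5)/3.5-.5+120,(v+.5)/3.5-.5+130)
P=lambda u,v:((u+.5)/7-.5+214,(v+.5)/7-.5+155)
B=lambda u,v:((u+.5)/5-.5+300,(v+.5)/5-.5+165)
C=lambda u,v:((u-400+.5)/5-.5+180,(v+.5)/5-.5+205)
for n,p,z,t in[("pb",S(198,341),.028,B(107,314)),("pd",S(79,427),.028,B(301,304)),("wa",S(287,455),.034,B(226,96)),("wc",S(390,208),.034,C(728,114)),("pin",S(483,103),.078,C(493,116)),("knob",S(379,252),.073,P(497,343)),("hinge",S(460,258),.04,P(370,282)),("fin top front",S(419,323),.064,P(620,180))]:
    print(n,at(s,p,z)[:2].round(4),at(f,t,z)[:2].round(4),tri(f,t,s,p)[0].round(3))
E
```

```text
pb [ 0.4315 -0.2553] [ 0.4291 -0.2448] [ 0.427 -0.247  0.022]
pd [ 0.4344 -0.3954] [ 0.4334 -0.3884] [ 0.432 -0.391  0.024]
wa [ 0.5907 -0.3498] [ 0.5881 -0.3373] [ 0.587 -0.341  0.027]
wc [0.4383 0.0175] [0.435  0.0344] [0.432 0.033 0.026]
pin [0.4363 0.195 ] [0.4379 0.2001] [0.436 0.199 0.077]
knob [ 0.5187 -0.1217] [ 0.518  -0.1094] [ 0.516 -0.112  0.068]
hinge [ 0.5506 -0.0426] [ 0.5527 -0.046 ] [ 0.553 -0.046  0.042]
fin top front [ 0.6003 -0.1891] [ 0.6013 -0.1759] [ 0.599 -0.179  0.058]
```

Emit:
arm_command:
  deltas:
    - [34.2, -26.8, 12.4, 0, 0, 17.7, 1]
    - [34.2, -26.8, 12.4, 0, 0, 17.7, 1]
    - [34.2, -26.8, 12.4, 0, 0, 17.7, 1]
    - [34.2, -26.8, 12.4, 0, 0, 17.7, 1]
    - [34.2, -26.8, 12.4, 0, 0, 17.7, 1]
    - [34.2, -26.8, 12.4, 0, 0, 17.7, 1]
    - [34.2, -26.8, 12.4, 0, 0, 17.7, 1]
    - [34.2, -26.8, 12.4, 0, 0, 17.7, 1]
    - [34.2, -26.8, 12.4, 0, 0, 17.7, 1]
    - [34.2, -26.8, 12.4, 0, 0, 17.7, 1]
    - [34.2, -26.8, 12.4, 0, 0, 17.7, 1]
    - [34.2, -26.8, 12.4, 0, 0, 17.7, 1]
    - [34.2, -26.8, 12.4, 0, 0, 17.7, 1]
    - [34.2, -26.8, 12.4, 0, 0, 17.7, 1]
    - [34.2, -26.8, 12.4, 0, 0, 17.7, 1]
  force: 30

```text
clock: 2.6
eef_pos: [0.4288, -0.2476, 0.1218]
tcp_rot: [0.001, 1.0, -0.012, 0.001]
contact_force: [-0.1, -0.4, 0.1]
grip_width: 0.0855
finger_force: 0.0
```

```bash
python3 - <<'E'
from h import *
s=grab_frame("side"); f=grab_frame("top"); X=get_state()["eef_pos"]
print(proj(s,X),proj(s,X+[0,0,-.014]),proj(s,[.429,-.245,.028]))
a=cv2.resize(s["color"][130:260,115:215],None,fx=4,fy=4,interpolation=cv2.INTER_CUBIC)
b=cv2.resize(f["color"][170:300,270:370],None,fx=4,fy=4,interpolation=cv2.INTER_CUBIC)
cv2.imwrite("pics/g1.png",np.hstack([a,b]))
E
```

```text
[174.76685277 196.25077331] [175.12906741 200.76402169] [177.87692333 225.21286199]
```

View pics/g1.png

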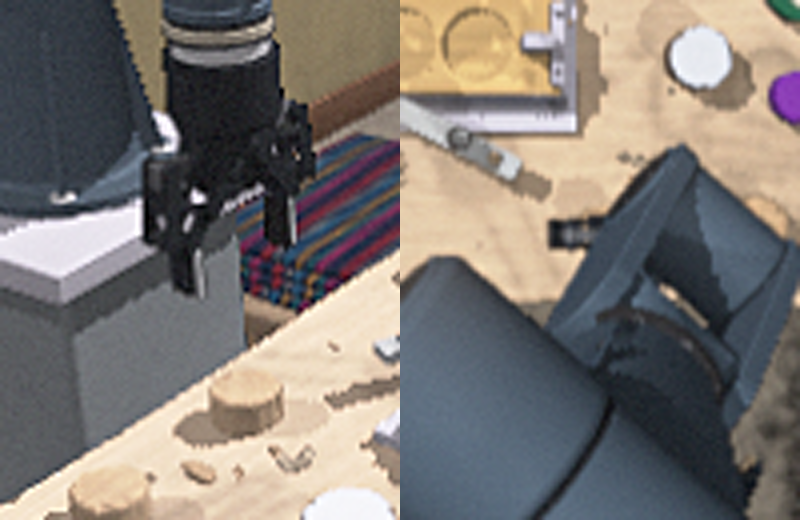

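Emit:
arm_command:
  deltas:
    - [0.1, 0, 6, 0, 0, 0, 1]
    - [0.1, 0, 6, 0, 0, 0, 1]
    - [0.1, 0, 9, 0, 0, 0, 1]
    - [0.1, 0, 10.2, 0, 0, 0, 1]
    - [0.1, 0, 10.2, 0, 0, 0, 1]
    - [0.1, 0, 10.2, 0, 0, 0, 1]
    - [0.1, 0, 10.2, 0, 0, 0, 0.4]
    - [0.1, 0, 10.2, 0, 0, 0, 0.4]
    - [0.1, 0, 10.2, 0, 0, 0, 0.4]
    - [0.1, 0, 10.2, 0, 0, 0, 0.4]
    - [0.1, 0, 10.2, 0, 0, 0, 0.4]
    - [0.1, 0, 10.2, 0, 0, 0, 0.4]
    - [0.1, 0, 10.2, 0, 0, 0, 0.4]
  force: 30

```text
clock: 3.78
eef_pos: [0.4304, -0.2469, 0.0208]
tcp_rot: [0.001, 1.0, -0.012, 0.001]
contact_force: [-1.0, -0.2, 6.7]
grip_width: 0.0531
finger_force: 31.2
```

Emit:
arm_command:
  deltas:
    - [0, 0, 0, 0, 0, 0, 0.85]
    - [0, 0, 0, 0, 0, 0, 0.85]
    - [0, 0, -1.1, 0, 0, 0, 0.85]
    - [0, 0, -1.1, 0, 0, 0, 0.85]
    - [0, 0, -1.1, 0, 0, 0, 0.85]

```text
clock: 4.2
eef_pos: [0.4302, -0.2463, 0.0311]
tcp_rot: [0.001, 1.0, -0.011, 0.001]
contact_force: [-0.2, -0.2, -0.6]
grip_width: 0.0725
finger_force: 0.0
```

Emit:
arm_command:
  deltas:
    - [0, 0, 0.2, 0, 0, 0, 0.4]
    - [0, 0, 0.2, 0, 0, 0, 0.4]
    - [0, 0, 0.2, 0, 0, 0, 0.4]
    - [0, 0, 0.2, 0, 0, 0, 0.4]
    - [0, 0, 0.2, 0, 0, 0, 0.4]
    - [0, 0, 0.2, 0, 0, 0, 0.4]

```text
clock: 4.7
eef_pos: [0.4298, -0.246, 0.0285]
tcp_rot: [-0.0, 1.0, -0.012, 0.0]
contact_force: [-0.4, 0.7, 5.2]
grip_width: 0.0525
finger_force: 30.6
```

Emit:
arm_command:
  deltas:
    - [0, 0, -4, 0, 0, 0, 0.4]
    - [0, 0, -8, 0, 0, 0, 0.4]
    - [0, 0, -8, 0, 0, 0, 0.4]
    - [0, 0, -8, 0, 0, 0, 0.4]

```text
clock: 5.03
eef_pos: [0.4309, -0.247, 0.1097]
tcp_rot: [0.002, 1.0, -0.012, 0.002]
contact_force: [-0.7, -0.1, -0.0]
grip_width: 0.0523
finger_force: 32.0
```

```bash
python3 - <<'E'
from h import *
s=grab_frame("side"); st=get_state(); X=st["eef_pos"]; print(X,proj(s,X),proj(s,X+[0,0,-.029]))
a=cv2.resize(s["color"][130:260,115:215],None,fx=4,fy=4,interpolation=cv2.INTER_CUBIC)
cv2.imwrite("pics/g2.png",a)
E
```

```text
[ 0.42990227 -0.24617664  0.10858822] [175.84489045 200.41375255] [176.57926907 209.61311177]
```

View pics/g2.png

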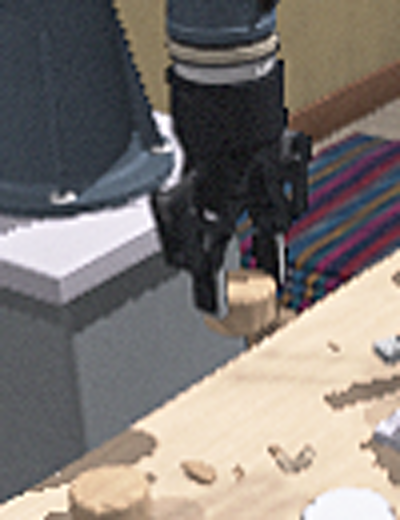

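Emit:
arm_command:
  deltas:
    - [0, 0, -3.2, 0, 0, 0, 0.4]
    - [17.3, -19.1, -3.2, 0, 0, 0, 0.4]
    - [17.3, -19.1, -3.2, 0, 0, 0, 0.4]
    - [17.3, -19.1, -3.2, 0, 0, 0, 0.4]
    - [17.3, -19.1, -3.2, 0, 0, 0, 0.4]
    - [17.3, -19.1, -3.2, 0, 0, 0, 0.4]
    - [17.3, -19.1, -3.2, 0, 0, 0, 0.4]
    - [17.3, -19.1, -3.2, 0, 0, 0, 0.4]
    - [17.3, -19.1, -3.2, 0, 0, 0, 0.4]
    - [17.3, -19.1, -3.2, 0, 0, 0, 0.4]
    - [17.3, -19.1, -3.2, 0, 0, 0, 0.4]
    - [17.3, -19.1, 2, 0, 0, 0, 0.4]
    - [17.3, -19.1, 4.2, 0, 0, 0, 0.4]
    - [17.3, -19.1, 4.2, 0, 0, 0, 0.4]
    - [17.3, -19.1, 4.2, 0, 0, 0, 0.4]
    - [17.3, -19.1, 4.2, 0, 0, 0, 0.4]

```text
clock: 6.42
eef_pos: [0.6074, -0.0605, 0.0674]
tcp_rot: [0.0, 1.0, -0.012, 0.001]
contact_force: [0.4, 0.8, -0.6]
grip_width: 0.0523
finger_force: 32.0
```

```bash
python3 - <<'E'
from h import *
s=grab_frame("side"); st=get_state(); X=st["eef_pos"]; print(X,proj(s,X),proj(s,X+[0,0,-.0285]),[proj(s,[x,y,.024]).round(1) for x,y in [(.6059,-.1324),(.6074,-.0594),(.6089,.0115)]])
a=cv2.resize(s["color"][150:270,180:320],None,fx=5,fy=5,interpolation=cv2.INTER_CUBIC)
cv2.imwrite("pics/g3.png",a)
E
```

```text
[ 0.60813042 -0.06034731  0.06819969] [264.87640509 202.2278698 ] [264.65425114 210.67871696] [array([251.6, 225.8]), array([264.5, 215.1]), array([276. , 205.5])]
```

View pics/g3.png

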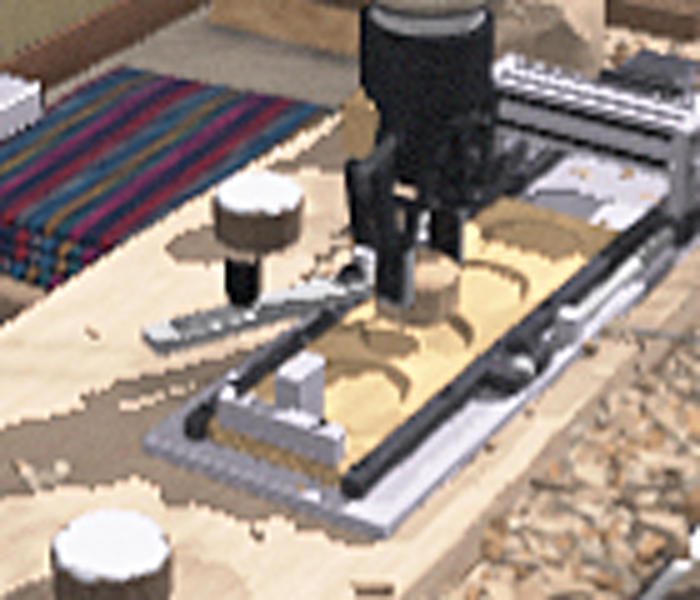

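Emit:
arm_command:
  deltas:
    - [-0.1, -0.1, 1, 0, 0, 0, 0.4]
    - [-0.1, -0.1, 1.6, 0, 0, 0, 0.4]
    - [-0.1, -0.1, 2.0, 0, 0, 0, 0.4]
    - [-0.1, -0.1, 2.1, 0, 0, 0, 0.4]
    - [-0.1, -0.1, 2.1, 0, 0, 0, 0.4]

```text
clock: 6.88
eef_pos: [0.6063, -0.0581, 0.0465]
tcp_rot: [0.0, 1.0, -0.011, 0.0]
contact_force: [-2.4, -0.1, 6.0]
grip_width: 0.0522
finger_force: 32.7
```

Emit:
arm_command:
  deltas:
    - [0, 0, 0, 0, 0, 0, 0.75]
    - [0, 0, 0, 0, 0, 0, 0.75]
    - [0, 0, 0, 0, 0, 0, 0.75]
    - [0, 0, -4, 0, 0, 0, 0.75]
    - [0, 0, -8, 0, 0, 0, 0.75]
    - [-16.5, 33.4, -8, 0, 0, -90, 1]
    - [-16.5, 33.4, -8, 0, 0, -90, 1]
    - [-16.5, 33.4, -8, 0, 0, -90, 1]
    - [-16.5, 33.4, -8, 0, 0, -90, 1]
    - [-16.5, 33.4, -8, 0, 0, -90, 1]
    - [-16.5, 33.4, -8, 0, 0, -90, 1]
    - [-16.5, 33.4, -8, 0, 0, -90, 1]
    - [-16.5, 33.4, -8, 0, 0, -90, 1]
    - [-16.5, 33.4, -8, 0, 0, -90, 1]
    - [-16.5, 33.4, -8, 0, 0, -90, 1]
    - [-16.5, 33.4, -8, 0, 0, -90, 1]
    - [-16.5, 33.4, -8, 0, 0, -90, 1]
    - [-16.5, 33.4, -8, 0, 0, -90, 1]
    - [-16.5, 33.4, -8, 0, 0, -90, 1]
    - [-16.5, 33.4, -8, 0, 0, -90, 1]

```text
clock: 8.55
eef_pos: [0.4333, -0.3882, 0.125]
tcp_rot: [-0.0, 0.715, 0.699, 0.0]
contact_force: [-0.5, -0.3, -0.4]
grip_width: 0.0854
finger_force: 0.0
```

```bash
python3 - <<'E'
from h import *
s=grab_frame("side"); f=grab_frame("top"); st=get_state(); X=st["eef_pos"]; print(X,st["tcp_rot"],proj(s,X),[proj(s,[*p,.028]).round(1) for p in[(.4334,-.3884)]])
a=cv2.resize(f["color"][165:205,210:320],(660,240),interpolation=cv2.INTER_CUBIC)
b=cv2.resize(s["color"][180:270,100:320],(660,270),interpolation=cv2.INTER_CUBIC)
cv2.imwrite("pics/g4.png",np.vstack([a,b]))
E
```

```text
[ 0.4334703  -0.38810821  0.12509796] [-1.78728546e-04  7.15567056e-01  6.98544026e-01  3.45714480e-05] [139.75669712 217.70796564] [array([143.8, 250.2])]
```

View pics/g4.png

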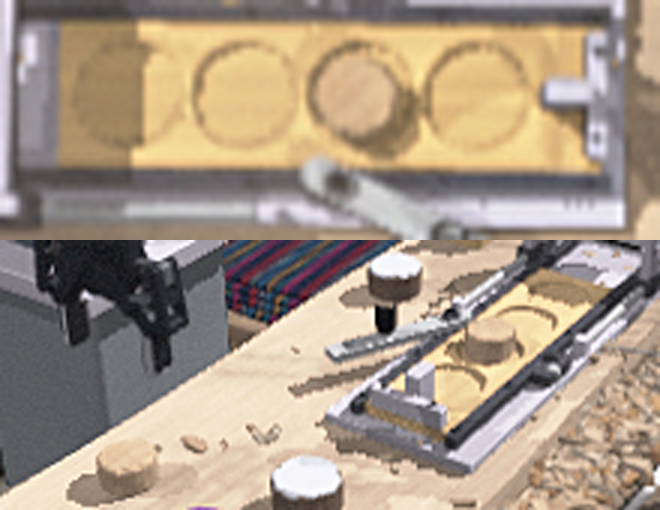

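Emit:
arm_command:
  deltas:
    - [-0.3, 0, 4, 0, 0, 0, 1]
    - [-0.3, 0, 8, 0, 0, 0, 1]
    - [-0.3, 0, 9.7, 0, 0, 0, 1]
    - [-0.3, 0, 9.7, 0, 0, 0, 1]
    - [-0.3, 0, 9.7, 0, 0, 0, 1]
    - [-0.3, 0, 9.7, 0, 0, 0, 0.4]
    - [-0.3, 0, 9.7, 0, 0, 0, 0.4]
    - [-0.3, 0, 9.7, 0, 0, 0, 0.4]
    - [-0.3, 0, 9.7, 0, 0, 0, 0.4]
    - [-0.3, 0, 9.7, 0, 0, 0, 0.4]
    - [-0.3, 0, 9.7, 0, 0, 0, 0.4]
    - [-0.3, 0, 9.7, 0, 0, 0, 0.4]
    - [-0.3, 0, 9.7, 0, 0, 0, 0.4]

```text
clock: 9.73
eef_pos: [0.4343, -0.3922, 0.0305]
tcp_rot: [0.002, 0.715, 0.699, -0.0]
contact_force: [-1.9, 0.9, 6.0]
grip_width: 0.0525
finger_force: 30.9
```

```bash
python3 - <<'E'
from h import *
f=grab_frame("top"); print(get_state()["eef_pos"])
print(at(f,(268.58,180.75),.046))
E
```

```text
[ 0.4342971  -0.39221761  0.03048722]
[ 0.60401458 -0.05494267  0.046     ]
```

Emit:
arm_command:
  deltas:
    - [0, 0, -4, 0, 0, 0, 0.4]
    - [0, 0, -8, 0, 0, 0, 0.4]
    - [0, 0, -11, 0, 0, 0, 0.4]
    - [47.8, 16.5, -11, 0, 0, 0, 0.4]
    - [47.8, 16.5, -11, 0, 0, 0, 0.4]
    - [47.8, 16.5, -11, 0, 0, 0, 0.4]
    - [47.8, 16.5, -11, 0, 0, 0, 0.4]
    - [47.8, 16.5, -11, 0, 0, 0, 0.4]
    - [47.8, 16.5, -11, 0, 0, 0, 0.4]
    - [47.8, 16.5, -11, 0, 0, 0, 0.4]
    - [47.8, 16.5, -11, 0, 0, 0, 0.4]
    - [47.8, 16.5, -11, 0, 0, 0, 0.4]
    - [47.8, 16.5, -11, 0, 0, 0, 0.4]
    - [47.8, 16.5, -11, 0, 0, 0, 0.4]
    - [47.8, 16.5, -11, 0, 0, 0, 0.4]
    - [47.8, 16.5, -11, 0, 0, 0, 0.4]
    - [47.8, 16.5, -11, 0, 0, 0, 0.4]
    - [47.8, 16.5, -7, 0, 0, 0, 0.4]
    - [47.8, 16.5, -4, 0, 0, 0, 0.4]
    - [47.8, 16.5, -4, 0, 0, 0, 0.4]

```text
clock: 11.45
eef_pos: [0.6046, 0.0815, 0.0634]
tcp_rot: [-0.004, 0.716, 0.698, -0.004]
contact_force: [-0.9, -0.4, -1.2]
grip_width: 0.0523
finger_force: 32.0
```

Emit:
arm_command:
  deltas:
    - [0, 0, 0, 0, 0, 0, 0.4]
    - [0, 0, 0, 0, 0, 0, 0.4]

```text
clock: 11.62
eef_pos: [0.6101, 0.0816, 0.0697]
tcp_rot: [0.001, 0.716, 0.698, 0.001]
contact_force: [-0.0, 0.2, -0.0]
grip_width: 0.0516
finger_force: 32.0
```

Emit:
arm_command:
  deltas:
    - [0, 0, 1, 0, 0, 0, 0.4]
    - [0, 0, 1.8, 0, 0, 0, 0.4]
    - [0, 0, 2.15, 0, 0, 0, 0.4]
    - [0, 0, 2.15, 0, 0, 0, 0.4]
    - [0, 0, 2.15, 0, 0, 0, 0.4]

```text
clock: 12.03
eef_pos: [0.61, 0.0824, 0.0485]
tcp_rot: [0.001, 0.715, 0.699, 0.0]
contact_force: [-2.0, -1.5, 7.8]
grip_width: 0.0521
finger_force: 32.7
```

Emit:
arm_command:
  deltas:
    - [0, 0, 0, 0, 0, 0, 0.74]
    - [0, 0, 0, 0, 0, 0, 0.74]
    - [0, 0, 0, 0, 0, 0, 0.74]
    - [0, 0, -4, 0, 0, 0, 0.74]
    - [0, 0, -8, 0, 0, 0, 0.74]
    - [-42.2, -1.2, -8, 0, 0, 0, 1]
    - [-42.2, -1.2, -8, 0, 0, 0, 1]
    - [-42.2, -1.2, -8, 0, 0, 0, 1]
    - [-42.2, -1.2, -8, 0, 0, 0, 1]
    - [-42.2, -1.2, -8, 0, 0, 0, 1]
    - [-42.2, -1.2, -8, 0, 0, 0, 1]
    - [-42.2, -1.2, -8, 0, 0, 0, 1]
    - [-42.2, -1.2, -8, 0, 0, 0, 1]
    - [-42.2, -1.2, -8, 0, 0, 0, 1]
    - [-42.2, -1.2, -8, 0, 0, 0, 1]
    - [-42.2, -1.2, -8, 0, 0, 0, 1]
    - [-42.2, -1.2, -8, 0, 0, 0, 1]
    - [-42.2, -1.2, -8, 0, 0, 0, 1]
    - [-42.2, -1.2, -8, 0, 0, 0, 1]

```text
clock: 13.62
eef_pos: [0.5874, -0.3368, 0.1263]
tcp_rot: [-0.001, 0.715, 0.699, 0.0]
contact_force: [-0.1, 0.6, -0.5]
grip_width: 0.0854
finger_force: 0.0
```

```bash
python3 - <<'E'
from h import *
s=grab_frame("side"); f=grab_frame("top"); st=get_state(); X=st["eef_pos"]; print(X,proj(s,X),[proj(s,[*p,.034]).round(1) for p in[(.588,-.340)]])
a=cv2.resize(f["color"][165:240,210:320],(770,525)[0:2],interpolation=cv2.INTER_CUBIC)
cv2.imwrite("pics/g5.png",a); cv2.imwrite("pics/g5s.png",s["color"])
E
```

```text
[ 0.58777063 -0.33647437  0.12657707] [202.25458475 224.97213354] [array([203.1, 257.3])]
```

View pics/g5.png

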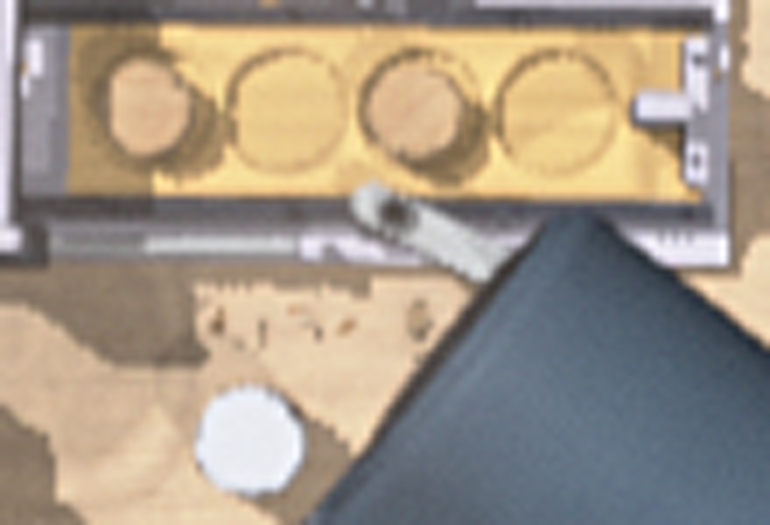

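Emit:
arm_command:
  deltas:
    - [-0.3, 0.1, 0, 0, 0, 90, 1]
    - [-0.3, 0.1, 0, 0, 0, 90, 1]
    - [-0.3, 0.1, 0, 0, 0, 90, 1]
    - [-0.3, 0.1, 0, 0, 0, 90, 1]
    - [-0.3, 0.1, 0, 0, 0, 90, 1]
    - [-0.3, 0.1, 0, 0, 0, 90, 1]
    - [-0.3, 0.1, 0, 0, 0, 90, 1]
    - [-0.3, 0.1, 0, 0, 0, 90, 1]
    - [-0.3, 0.1, 0, 0, 0, 90, 1]
    - [-0.3, 0.1, 0, 0, 0, 90, 1]
    - [-0.3, 0.1, 0, 0, 0, 90, 1]
    - [-0.3, 0.1, 0, 0, 0, 90, 1]
    - [-0.3, 0.1, 0, 0, 0, 90, 1]
    - [-0.3, 0.1, 4, 0, 0, 90, 1]
    - [-0.3, 0.1, 8, 0, 0, 90, 1]
    - [-0.3, 0.1, 9.2, 0, 0, 90, 1]
    - [-0.3, 0.1, 9.2, 0, 0, 90, 1]
    - [-0.3, 0.1, 9.2, 0, 0, 90, 1]

```text
clock: 15.22
eef_pos: [0.5889, -0.3408, 0.0348]
tcp_rot: [-0.0, 1.0, -0.011, -0.0]
contact_force: [0.6, 0.7, 0.6]
grip_width: 0.0854
finger_force: 0.0
```

Emit:
arm_command:
  deltas:
    - [0, 0, 0, 0, 0, 0, 0.5]
    - [0, 0, 0, 0, 0, 0, 0.5]
    - [0, 0, 0, 0, 0, 0, 0.5]
    - [0, 0, 0, 0, 0, 0, 0.5]
    - [0, 0, 0, 0, 0, 0, 0.5]
    - [0, 0, 0, 0, 0, 0, 0.5]
    - [0, 0, 0, 0, 0, 0, 0.5]

```text
clock: 15.8
eef_pos: [0.5903, -0.3428, 0.0378]
tcp_rot: [0.001, 1.0, -0.012, 0.002]
contact_force: [0.6, 1.0, 5.6]
grip_width: 0.0594
finger_force: 32.1
```

Emit:
arm_command:
  deltas:
    - [0, 0, 0, 0, 0, 0, 1]
    - [0, 0, 0, 0, 0, 0, 1]
    - [0, 0, 0, 0, 0, 0, 1]
    - [0, 0, -3, 0, 0, 0, 1]
    - [0, 0, -5, 0, 0, -90, 1]
    - [0, 0, -5, 0, 0, -90, 1]
    - [0, 0, -5, 0, 0, -90, 1]
    - [0, 0, -5, 0, 0, -90, 1]
    - [0, 0, -5, 0, 0, -90, 1]
    - [0, 0, -5, 0, 0, -90, 1]
    - [0, 0, -5, 0, 0, -90, 1]
    - [0, 0, -5, 0, 0, -90, 1]
    - [0, 0, -5, 0, 0, -90, 1]
    - [0, 0, -5, 0, 0, -90, 1]
    - [0, 0, -5, 0, 0, -90, 1]
    - [0, 0, -5, 0, 0, -90, 1]
    - [0, 0, -5, 0, 0, -90, 1]
    - [0, 0, -3, 0, 0, -90, 1]
    - [0, 0, 0, 0, 0, -90, 1]
    - [0, 0, 0, 0, 0, -90, 1]

```text
clock: 17.47
eef_pos: [0.5853, -0.3393, 0.0296]
tcp_rot: [-0.005, 0.715, 0.699, -0.001]
contact_force: [-1.0, 1.3, -1.9]
grip_width: 0.0853
finger_force: 0.0
```

Emit:
arm_command:
  deltas:
    - [0, 0, 0, 0, 0, 0, 0.5]
    - [0, 0, 0, 0, 0, 0, 0.5]
    - [0, 0, 0, 0, 0, 0, 0.5]
    - [0, 0, 0, 0, 0, 0, 0.5]
    - [0, 0, 0, 0, 0, 0, 0.5]
    - [0, 0, 0, 0, 0, 0, 0.5]
    - [0, 0, 0, 0, 0, 0, 0.5]
    - [0, 0, 0, 0, 0, 0, 0.5]

```text
clock: 18.13
eef_pos: [0.5893, -0.3423, 0.0361]
tcp_rot: [0.001, 0.715, 0.699, 0.0]
contact_force: [-0.6, -0.4, 5.7]
grip_width: 0.0595
finger_force: 33.0
```

Emit:
arm_command:
  deltas:
    - [0, 0, -4, 0, 0, 0, 0.5]
    - [0, 0, -9, 0, 0, 0, 0.5]
    - [0, 0, -9, 0, 0, 0, 0.5]
    - [20.7, 1.15, -9, 0, 0, 0, 0.5]
    - [20.7, 1.15, -9, 0, 0, 0, 0.5]
    - [20.7, 1.15, -9, 0, 0, 0, 0.5]
    - [20.7, 1.15, -9, 0, 0, 0, 0.5]
    - [20.7, 1.15, -9, 0, 0, 0, 0.5]
    - [20.7, 1.15, -9, 0, 0, 0, 0.5]
    - [20.7, 1.15, -9, 0, 0, 0, 0.5]
    - [20.7, 1.15, -9, 0, 0, 0, 0.5]
    - [20.7, 1.15, -5, 0, 0, 0, 0.5]
    - [20.7, 1.15, -3, 0, 0, 0, 0.5]
    - [20.7, 1.15, -3, 0, 0, 0, 0.5]
    - [20.7, 1.15, -3, 0, 0, 0, 0.5]
    - [20.7, 1.15, -3, 0, 0, 0, 0.5]

```text
clock: 19.47
eef_pos: [0.6057, -0.1368, 0.0656]
tcp_rot: [0.001, 0.716, 0.698, 0.0]
contact_force: [-0.8, 0.4, 0.6]
grip_width: 0.0598
finger_force: 33.2
```

```bash
python3 - <<'E'
from h import *
s=grab_frame("side"); st=get_state(); X=st["eef_pos"]; print(X,proj(s,X-[0,0,.0361]),proj(s,[X[0],X[1],.024]))
a=cv2.resize(s["color"][185:255,205:305],(800,560),interpolation=cv2.INTER_CUBIC)
cv2.imwrite("pics/g6.png",a)
E
```

```text
[ 0.6060522  -0.13662417  0.06618299] [250.90653322 224.63955506] [250.88874406 226.46687936]
```

View pics/g6.png

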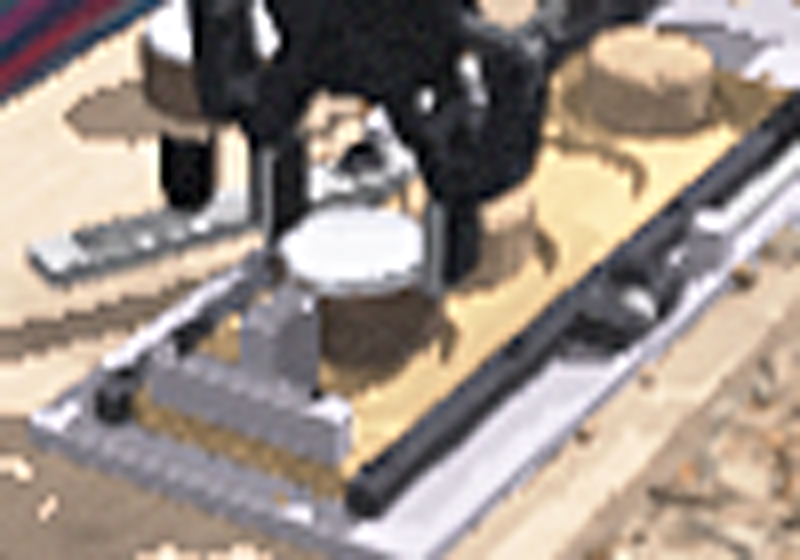

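Emit:
arm_command:
  deltas:
    - [0.1, 0, 0.5, 0, 0, 0, 0.5]
    - [0.1, 0, 1.0, 0, 0, 0, 0.5]
    - [0.1, 0, 1.25, 0, 0, 0, 0.5]
    - [0.1, 0, 1.3, 0, 0, 0, 0.5]
    - [0.1, 0, 1.3, 0, 0, 0, 0.5]

```text
clock: 19.93
eef_pos: [0.6055, -0.1343, 0.0539]
tcp_rot: [0.001, 0.715, 0.699, 0.0]
contact_force: [-1.9, 0.6, 9.6]
grip_width: 0.0602
finger_force: 35.3
```

Emit:
arm_command:
  deltas:
    - [0, 0, 0, 0, 0, 0, 0.82]
    - [0, 0, 0, 0, 0, 0, 0.82]
    - [0, 0, 0, 0, 0, 0, 0.82]
    - [0, 0, -4, 0, 0, 0, 0.82]
    - [0, 0, -8, 0, 0, 0, 0.82]
    - [16.1, -17.4, -8, 0, 0, 90, 1]
    - [16.1, -17.4, -8, 0, 0, 90, 1]
    - [16.1, -17.4, -8, 0, 0, 90, 1]
    - [16.1, -17.4, -8, 0, 0, 90, 1]
    - [16.1, -17.4, -8, 0, 0, 90, 1]
    - [16.1, -17.4, -8, 0, 0, 90, 1]
    - [16.1, -17.4, -8, 0, 0, 90, 1]
    - [16.1, -17.4, -8, 0, 0, 90, 1]
    - [16.1, -17.4, -8, 0, 0, 90, 1]
    - [16.1, -17.4, -8, 0, 0, 90, 1]
    - [16.1, -17.4, -8, 0, 0, 90, 1]
    - [16.1, -17.4, -8, 0, 0, 90, 1]
    - [16.1, -17.4, -8, 0, 0, 90, 1]
    - [16.1, -17.4, -8, 0, 0, 90, 1]
    - [16.1, -17.4, -8, 0, 0, 90, 1]

```text
clock: 21.6
eef_pos: [0.4348, 0.0308, 0.1318]
tcp_rot: [0.0, 1.0, -0.011, 0.0]
contact_force: [0.1, -0.1, 0.0]
grip_width: 0.0855
finger_force: 0.0
```

```bash
python3 - <<'E'
from h import *
s=grab_frame("side"); f=grab_frame("top"); st=get_state(); X=st["eef_pos"]; print(X,proj(s,[.4355,.031,.034]))
a=cv2.resize(f["color"][160:210,210:320],(770,350),interpolation=cv2.INTER_CUBIC)
b=cv2.resize(s["color"][140:220,190:300],(330,240),interpolation=cv2.INTER_CUBIC)
c=np.zeros((240,770,3),np.uint8); c[:,:330]=b
cv2.imwrite("pics/g7.png",np.vstack([a,c]))
E
```

```text
[0.43474673 0.03085314 0.13176178] [232.58019002 187.33079633]
```

View pics/g7.png

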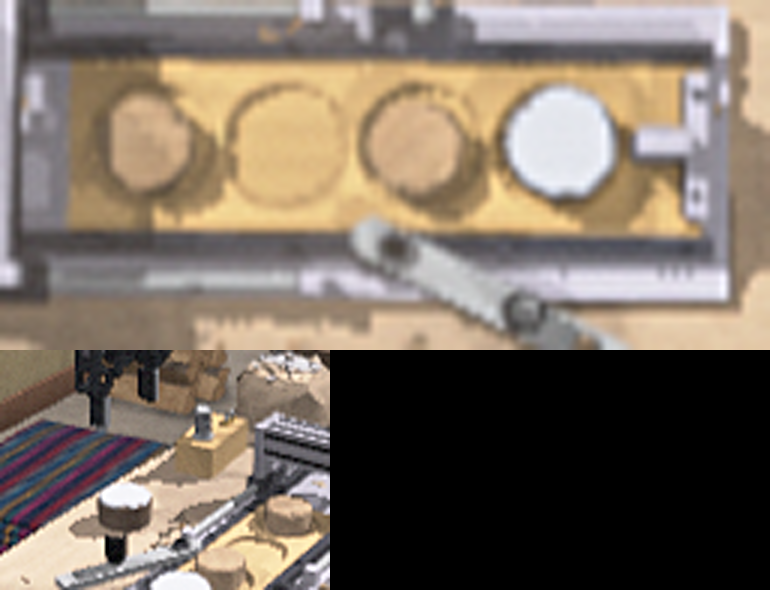

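Emit:
arm_command:
  deltas:
    - [0, 0.2, 4, 0, 0, 0, 1]
    - [0, 0.2, 8, 0, 0, 0, 1]
    - [0, 0.2, 9.6, 0, 0, 0, 1]
    - [0, 0.2, 9.6, 0, 0, 0, 1]
    - [0, 0.2, 9.6, 0, 0, 0, 1]
    - [0, 0.2, 9.6, 0, 0, 0, 0.5]
    - [0, 0.2, 9.6, 0, 0, 0, 0.5]
    - [0, 0.2, 9.6, 0, 0, 0, 0.5]
    - [0, 0.2, 9.6, 0, 0, 0, 0.5]
    - [0, 0.2, 9.6, 0, 0, 0, 0.5]
    - [0, 0.2, 9.6, 0, 0, 0, 0.5]
    - [0, 0.2, 9.6, 0, 0, 0, 0.5]

```text
clock: 22.7
eef_pos: [0.4356, 0.0288, 0.0375]
tcp_rot: [0.0, 1.0, -0.011, 0.002]
contact_force: [-0.7, 0.7, 7.4]
grip_width: 0.0595
finger_force: 31.8
```

Emit:
arm_command:
  deltas:
    - [0, 0, 0, 0, 0, 0, 1]
    - [0, 0, 0, 0, 0, 0, 1]
    - [0, 0, 0, 0, 0, 0, 1]
    - [0, 0, -3, 0, 0, 0, 1]
    - [0, 0, -5, 0, 0, -90, 1]
    - [0, 0, -5, 0, 0, -90, 1]
    - [0, 0, -5, 0, 0, -90, 1]
    - [0, 0, -5, 0, 0, -90, 1]
    - [0, 0, -5, 0, 0, -90, 1]
    - [0, 0, -5, 0, 0, -90, 1]
    - [0, 0, -5, 0, 0, -90, 1]
    - [0, 0, -5, 0, 0, -90, 1]
    - [0, 0, -5, 0, 0, -90, 1]
    - [0, 0, -5, 0, 0, -90, 1]
    - [0, 0, -5, 0, 0, -90, 1]
    - [0, 0, -5, 0, 0, -90, 1]
    - [0, 0, -5, 0, 0, -90, 1]
    - [0, 0, -3, 0, 0, -90, 1]
    - [0, 0, 0, 0, 0, -90, 1]
    - [0, 0, 0, 0, 0, -90, 1]

```text
clock: 24.37
eef_pos: [0.4324, 0.0291, 0.032]
tcp_rot: [-0.003, 0.715, 0.699, -0.002]
contact_force: [-0.4, -0.4, -1.4]
grip_width: 0.0854
finger_force: 0.0
```

Emit:
arm_command:
  deltas:
    - [0, 0, 0, 0, 0, 0, 0.5]
    - [0, 0, 0, 0, 0, 0, 0.5]
    - [0, 0, 0, 0, 0, 0, 0.5]
    - [0, 0, 0, 0, 0, 0, 0.5]
    - [0, 0, 0, 0, 0, 0, 0.5]
    - [0, 0, 0, 0, 0, 0, 0.5]
    - [0, 0, 0, 0, 0, 0, 0.5]
    - [0, 0, 0, 0, 0, 0, 0.5]

```text
clock: 25.03
eef_pos: [0.4356, 0.0287, 0.0371]
tcp_rot: [0.001, 0.715, 0.699, 0.001]
contact_force: [0.8, -0.7, 8.5]
grip_width: 0.0597
finger_force: 33.2
```

Emit:
arm_command:
  deltas:
    - [0, 0, -4, 0, 0, 0, 0.5]
    - [0, 0, -9, 0, 0, 0, 0.5]
    - [-1.6, 17.4, -9, 0, 0, 0, 0.5]
    - [-1.6, 17.4, -9, 0, 0, 0, 0.5]
    - [-1.6, 17.4, -9, 0, 0, 0, 0.5]
    - [-1.6, 17.4, -9, 0, 0, 0, 0.5]
    - [-1.6, 17.4, -9, 0, 0, 0, 0.5]
    - [-1.6, 17.4, -9, 0, 0, 0, 0.5]
    - [-1.6, 17.4, -9, 0, 0, 0, 0.5]
    - [-1.6, 17.4, -5, 0, 0, 0, 0.5]
    - [-1.6, 17.4, -3, 0, 0, 0, 0.5]
    - [-1.6, 17.4, -3, 0, 0, 0, 0.5]
    - [-1.6, 17.4, -3, 0, 0, 0, 0.5]
    - [-1.6, 17.4, -3, 0, 0, 0, 0.5]

```text
clock: 26.2
eef_pos: [0.6073, 0.0091, 0.0666]
tcp_rot: [-0.0, 0.715, 0.699, -0.0]
contact_force: [0.3, -1.0, -0.4]
grip_width: 0.0597
finger_force: 33.1
```

Emit:
arm_command:
  deltas:
    - [0, 0, 0.5, 0, 0, 0, 0.5]
    - [0, 0, 1.0, 0, 0, 0, 0.5]
    - [0, 0, 1.25, 0, 0, 0, 0.5]
    - [0, 0, 1.3, 0, 0, 0, 0.5]
    - [0, 0, 1.3, 0, 0, 0, 0.5]

```text
clock: 26.62
eef_pos: [0.609, 0.0095, 0.0566]
tcp_rot: [0.001, 0.715, 0.699, 0.001]
contact_force: [-4.2, 3.3, 17.8]
grip_width: 0.06
finger_force: 36.7
```

Emit:
arm_command:
  deltas:
    - [0, 0, -0.2, 0, 0, 0, 0.5]
    - [0.15, -0.15, -0.2, 0, 0, 0, 0.5]
    - [0.15, -0.15, -0.2, 0, 0, 0, 0.5]
    - [0.15, -0.15, -0.1, 0, 0, 0, 0.5]
    - [0.15, -0.15, -0.1, 0, 0, 0, 0.5]

```text
clock: 27.03
eef_pos: [0.6088, 0.0098, 0.0568]
tcp_rot: [0.002, 0.715, 0.699, 0.001]
contact_force: [-2.2, 0.6, 13.9]
grip_width: 0.0601
finger_force: 36.4
```

Emit:
arm_command:
  deltas:
    - [0, 0, -0.2, 0, 0, 0, 0.84]
    - [0, 0, -0.2, 0, 0, 0, 0.84]
    - [0, 0, -0.2, 0, 0, 0, 0.84]
    - [0, 0, -4, 0, 0, 0, 0.84]
    - [0, 0, -8, 0, 0, 0, 0.84]
    - [-25.5, 0, -8, 0, 0, 0, 0.5]
    - [-25.5, 0, -8, 0, 0, 0, 0]
    - [-25.5, 0, -8, 0, 0, 0, 0]
    - [-25.5, 0, -8, 0, 0, 0, 0]
    - [-25.5, 0, -8, 0, 0, 0, 0]
    - [-25.5, 0, -8, 0, 0, 0, 0]
    - [-25.5, 0, -8, 0, 0, 0, 0]
    - [-25.5, 0, -8, 0, 0, 0, 0]
    - [-25.5, 0, -8, 0, 0, 0, 0]
    - [-25.5, 0, -8, 0, 0, 0, 0]

```text
clock: 28.28
eef_pos: [0.6003, -0.2425, 0.1331]
tcp_rot: [-0.001, 0.715, 0.699, -0.0]
contact_force: [0.8, 0.2, 0.2]
grip_width: -0.0001
finger_force: 0.0
```

```bash
python3 - <<'E'
from h import *
s=grab_frame("side"); f=grab_frame("top"); st=get_state(); X=st["eef_pos"]; print(X)
a=cv2.resize(f["color"][165:203,215:315],(700,266),interpolation=cv2.INTER_CUBIC)
b=cv2.resize(s["color"][180:245,220:320],(500,325),interpolation=cv2.INTER_CUBIC)
c=np.zeros((325,700,3),np.uint8); c[:,:500]=b
cv2.imwrite("pics/g8.png",np.vstack([a,c]))
E
```

```text
[ 0.60071817 -0.24226514  0.13349673]
```

View pics/g8.png

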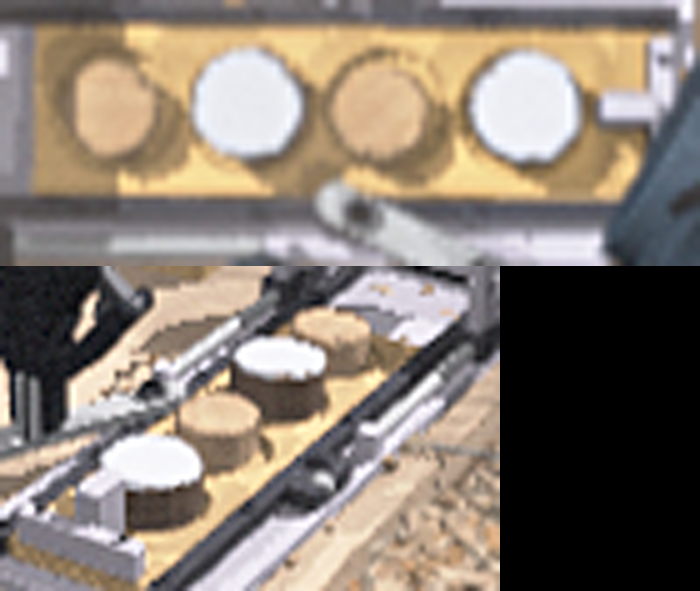

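Emit:
arm_command:
  deltas:
    - [10.8, 0.2, 0, 0, 0, 0, 0]
    - [10.8, 0.2, 0, 0, 0, 0, 0]
    - [10.8, 0.2, 0, 0, 0, 0, 0]
    - [10.8, 0.2, 0, 0, 0, 0, 0]
    - [10.8, 0.2, 3, 0, 0, 0, 0]
    - [10.8, 0.2, 5, 0, 0, 0, 0]
    - [10.8, 0.2, 5.6, 0, 0, 0, 0]
    - [10.8, 0.2, 5.6, 0, 0, 0, 0]
    - [10.8, 0.2, 5.6, 0, 0, 0, 0]

```text
clock: 29.13
eef_pos: [0.6056, -0.1364, 0.078]
tcp_rot: [0.0, 0.715, 0.699, -0.0]
contact_force: [-0.0, -0.0, -0.3]
grip_width: 0.0003
finger_force: 0.0
```

Emit:
arm_command:
  deltas:
    - [0, 0, 0.3, 0, 0, 0, 0]
    - [0, 0, 0.6, 0, 0, 0, 0]
    - [0, 0, 0.6, 0, 0, 0, 0]
    - [0, 0, 0.6, 0, 0, 0, 0]

```text
clock: 29.47
eef_pos: [0.6056, -0.1369, 0.0723]
tcp_rot: [0.0, 0.715, 0.699, 0.0]
contact_force: [0.3, -0.4, 0.0]
grip_width: -0.0
finger_force: 0.0
```

Emit:
arm_command:
  deltas:
    - [0, 0, 0.4, 0, 0, 0, 0]
    - [0, 0, 0.7, 0, 0, 0, 0]
    - [0, 0, 0.8, 0, 0, 0, 0]
    - [0, 0, 0.8, 0, 0, 0, 0]
    - [0, 0, 0.8, 0, 0, 0, 0]

```text
clock: 29.88
eef_pos: [0.6058, -0.1369, 0.0661]
tcp_rot: [0.001, 0.715, 0.699, 0.0]
contact_force: [-3.3, 0.6, 12.5]
grip_width: 0.0
finger_force: 6.6
```

Emit:
arm_command:
  deltas:
    - [0, 0, -2, 0, 0, 0, 0]
    - [14.4, -0.1, -2, 0, 0, 0, 0]
    - [14.4, -0.1, -2, 0, 0, 0, 0]
    - [14.4, -0.1, -2, 0, 0, 0, 0]
    - [14.4, -0.1, -2, 0, 0, 0, 0]
    - [14.4, -0.1, -2, 0, 0, 0, 0]
    - [14.4, -0.1, -2, 0, 0, 0, 0]
    - [14.4, -0.1, -0.8, 0, 0, 0, 0]
    - [14.4, -0.1, -0.3, 0, 0, 0, 0]
    - [14.4, -0.1, 0, 0, 0, 0, 0]
    - [14.4, -0.1, 0, 0, 0, 0, 0]
    - [14.4, -0.1, 0, 0, 0, 0, 0]

```text
clock: 30.88
eef_pos: [0.6081, 0.0058, 0.066]
tcp_rot: [0.0, 0.716, 0.698, 0.0]
contact_force: [-4.4, 1.1, 17.5]
grip_width: -0.0001
finger_force: 9.3
```

Emit:
arm_command:
  deltas:
    - [0, 0, -3, 0, 0, 0, 0]
    - [0, 0, -6, 0, 0, 0, 0]
    - [-25.3, 0, -6, 0, 0, 0, 0]
    - [-25.3, 0, -6, 0, 0, 0, 0]
    - [-25.3, 0, -6, 0, 0, 0, 0]
    - [-25.3, 0, -6, 0, 0, 0, 0]
    - [-25.3, 0, -6, 0, 0, 0, 0]
    - [-25.3, 0, -6, 0, 0, 0, 0]
    - [-25.3, 0, -6, 0, 0, 0, 0]
    - [-25.3, 0, -6, 0, 0, 0, 0]
    - [-25.3, 0, -6, 0, 0, 0, 0]
    - [-25.3, 0, -3, 0, 0, 0, 0]
    - [-25.3, 0, 0, 0, 0, 0, 0]
    - [-25.3, 0, 2.7, 0, 0, 0, 0]
    - [-25.3, 0, 2.7, 0, 0, 0, 0]
    - [-25.3, 0, 2.7, 0, 0, 0, 0]

```text
clock: 32.22
eef_pos: [0.6005, -0.2432, 0.0351]
tcp_rot: [-0.003, 0.715, 0.699, -0.001]
contact_force: [0.5, -0.8, 0.7]
grip_width: -0.0
finger_force: 0.0
```

Emit:
arm_command:
  deltas:
    - [1, 0, 0, 0, 0, 0, 0]
    - [1.7, 0, 0, 0, 0, 0, 0]
    - [2.2, 0, 0, 0, 0, 0, 0]
    - [2.8, 0, 0, 0, 0, 0, 0]
    - [3.6, 0, 0, 0, 0, 0, 0]
    - [4.4, 0, 0, 0, 0, 0, 0]
    - [5.2, 0, 0, 0, 0, 0, 0]
    - [6, 0, 0, 0, 0, 0, 0]
    - [6.8, 0, 0, 0, 0, 0, 0]
    - [7.6, 0, 0, 0, 0, 0, 0]
    - [8.4, 0, 0, 0, 0, 0, 0]
    - [9.2, 0, 0, 0, 0, 0, 0]
    - [10, 0, 0, 0, 0, 0, 0]
    - [10.8, 0, 0, 0, 0, 0, 0]
    - [11.6, 0, 0, 0, 0, 0, 0]
    - [12.4, 0, 0, 0, 0, 0, 0]
    - [13.2, 0, 0, 0, 0, 0, 0]
    - [14, 0, 0, 0, 0, 0, 0]
    - [14.5, 0, 0, 0, 0, 0, 0]
    - [15, 0, 0, 0, 0, 0, 0]

```text
clock: 33.88
eef_pos: [0.6072, -0.0969, 0.0388]
tcp_rot: [0.003, 0.715, 0.699, 0.0]
contact_force: [0.2, -6.1, 4.6]
grip_width: 0.0001
finger_force: 3.1
```

Emit:
arm_command:
  deltas:
    - [0.6, 0, 0, 0, 0, 0, 0]
    - [1.2, 0, 0, 0, 0, 0, 0]
    - [1.8, 0, 0, 0, 0, 0, 0]
    - [2.4, 0, 0, 0, 0, 0, 0]
    - [3, 0, 0, 0, 0, 0, 0]
    - [3.5, 0, 0, 0, 0, 0, 0]
    - [3.8, 0, 0, 0, 0, 0, 0]
    - [4.1, 0, 0, 0, 0, 0, 0]
    - [4.3, 0, 0, 0, 0, 0, 0]
    - [4.5, 0, 0, 0, 0, 0, 0]

```text
clock: 34.72
eef_pos: [0.6081, -0.052, 0.0387]
tcp_rot: [0.003, 0.715, 0.699, 0.001]
contact_force: [-0.9, -6.7, 4.6]
grip_width: -0.0001
finger_force: 3.2
```

Emit:
arm_command:
  deltas:
    - [0.3, 0, 0, 0, 0, 0, 0]
    - [0.6, 0, 0, 0, 0, 0, 0]
    - [0.9, 0, 0, 0, 0, 0, 0]
    - [1.1, 0, 0, 0, 0, 0, 0]
    - [1.3, 0, 0, 0, 0, 0, 0]

```text
clock: 35.13
eef_pos: [0.6084, -0.043, 0.0388]
tcp_rot: [0.005, 0.714, 0.701, -0.002]
contact_force: [-4.3, -25.3, 4.5]
grip_width: -0.0001
finger_force: 12.7
```

Emit:
arm_command:
  deltas:
    - [-3, 0, 0, 0, 0, 0, 0]
    - [-5, 0, 0, 0, 0, 0, 0]
    - [-5, 0, -4, 0, 0, 0, 0]
    - [-5, 0, -9, 0, 0, 0, 0]
    - [-5, 0, -9, 0, 0, 0, 0.3]
    - [-7.9, -8.8, -9, 0, 0, 0, 0.7]
    - [-7.9, -8.8, -9, 0, 0, 0, 0.7]
    - [-7.9, -8.8, -9, 0, 0, 0, 0.7]
    - [-7.9, -8.8, -9, 0, 0, 0, 0.7]
    - [-7.9, -8.8, -9, 0, 0, 0, 0.7]
    - [-7.9, -8.8, -9, 0, 0, 0, 0.7]

```text
clock: 36.05
eef_pos: [0.5185, -0.1146, 0.1273]
tcp_rot: [0.001, 0.715, 0.699, 0.001]
contact_force: [1.0, 0.5, -0.0]
grip_width: 0.0596
finger_force: 0.0
```

```bash
python3 - <<'E'
from h import *
s=grab_frame("side"); f=grab_frame("top"); print(get_state()["eef_pos"])
im=f["color"]; old=cv2.imread("pics/top0.png")
hsv=cv2.cvtColor(im,cv2.COLOR_BGR2HSV); m=cv2.inRange(hsv,(0,0,170),(180,60,255))
n,l,st,ce=cv2.connectedComponentsWithStats(m[170:195,200:260])
for i in range(1,n):
    if st[i,4]>40: print(st[i],ce[i]+[200,170],at(f,ce[i]+[200,170],.052)[:2].round(3))
m=cv2.inRange(hsv,(12,90,120),(28,255,255))[165:200,160:260]; print("yellow cols",np.where(m.sum(0)>255*8)[0]+160)
print([proj(f,[.611,y,.024]).round(1) for y in(.308,.128,-.03)])
for n in("brace_knob","lock_pin","pin_block","pallet"):
    for r in cut_out("top",n)[:2]: print("T",n,r["confidence"],np.round(r["centre"],1),at(f,r["centre"],.04)[:2].round(3))
    for r in cut_out("side",n)[:2]: print("S",n,r["confidence"],np.round(r["centre"],1))
E
```

```text
[ 0.51854197 -0.11446687  0.12697609]
[ 4  0  4 25 97] [205.54639175 182.20618557] [0.603 0.176]
[10  0  2 25 41] [210.3902439  180.24390244] [0.61  0.158]
[52  0  8 12 43] [255.74418605 177.97674419] [ 0.615 -0.008]
[ 33   2  16  16 188] [240.82446809 179.34042553] [0.611 0.047]
yellow cols [172 173 174 175 176 177 178 179 180 181 182 183 184 185 189 190 191 192
 193 194 213 214 215 216 217 218 221 222 223 224 225 226 227 228 229 230
 231 232 233 234 235 236 237 246 247 248 249 250 251 252 253 254 255 256
 257 258]
[array([171.3, 181.5]), array([219.4, 180.5]), array([261.7, 179.6])]
T brace_knob 0.44 [261.9 198.2] [ 0.541 -0.029]
T brace_knob 0.25 [143.  186.5] [0.593 0.409]
S brace_knob 0.81 [231. 212.]
S brace_knob 0.71 [198.8 299.5]
T lock_pin 0.63 [199.1 225.8] [0.444 0.203]
S lock_pin 0.4 [302.1 187.9]
S lock_pin 0.37 [257.9 164.6]
T pin_block 0.89 [190.4 226.7] [0.442 0.235]
S pin_block 0.92 [263.7 171.4]
T pallet 0.74 [227.4 184. ] [0.596 0.097]
T pallet 0.34 [231.  166.3] [0.661 0.083]
S pallet 0.56 [274.5 204.4]
```

Emit:
arm_command:
  deltas:
    - [0, 0, 4, 0, 0, 0, 0.7]
    - [0, 0, 6.5, 0, 0, 0, 0.7]
    - [0, 0, 6.8, 0, 0, 0, 0.7]
    - [0, 0, 6.8, 0, 0, 0, 0.7]
    - [0, 0, 6.8, 0, 0, 0, 0]
    - [0, 0, 6.8, 0, 0, 0, 0]
    - [0, 0, 6.8, 0, 0, 0, 0]
    - [0, 0, 6.8, 0, 0, 0, 0]
    - [0, 0, 6.8, 0, 0, 0, 0]
    - [0, 0, 6.8, 0, 0, 0, 0]
    - [0, 0, 6.8, 0, 0, 0, 0]
  force: 25

```text
clock: 37.47
eef_pos: [0.5174, -0.115, 0.0602]
tcp_rot: [0.001, 0.715, 0.699, 0.0]
contact_force: [-0.3, -0.7, 6.4]
grip_width: 0.0209
finger_force: 26.6
```

```bash
python3 - <<'E'
import numpy as np
H=np.array([.553,-.0485]); p0=np.array([.5174,-.115]); tx=np.array([.0236,.9997]); ty=np.array([.9997,-.0236])
for t in np.radians(np.linspace(-118.2,-1.3,19)[1:]):
    d=H+.0754*np.array([np.cos(t),np.sin(t)])-p0; print([round(float(d@tx)*100,2),round(float(d@ty)*100,2)],end=",")
E
```

```text
[-0.34, 0.78],[-0.59, 1.6],[-0.75, 2.44],[-0.81, 3.29],[-0.77, 4.14],[-0.64, 4.98],[-0.41, 5.81],[-0.1, 6.6],[0.31, 7.35],[0.8, 8.05],[1.36, 8.7],[2.0, 9.27],[2.69, 9.77],[3.44, 10.18],[4.22, 10.51],[5.04, 10.75],[5.89, 10.89],[6.74, 10.94],
```

Emit:
arm_command:
  deltas:
    - [-0.3, 0.8, 0, 0, 0, 0, 0]
    - [-0.6, 1.6, 0, 0, 0, 0, 0]
    - [-0.75, 2.4, 0, 0, 0, 0, 0]
    - [-0.8, 3.3, 0, 0, 0, 0, 0]
    - [-0.8, 4.1, 0, 0, 0, 0, 0]
    - [-0.6, 5, 0, 0, 0, 0, 0]
    - [-0.4, 5.8, 0, 0, 0, 0, 0]
    - [-0.1, 6.6, 0, 0, 0, 0, 0]
    - [0.3, 7.35, 0, 0, 0, 0, 0]
    - [0.8, 8.05, 0, 0, 0, 0, 0]
    - [1.4, 8.7, 0, 0, 0, 0, 0]
    - [2, 9.3, 0, 0, 0, 0, 0]
    - [2.7, 9.8, 0, 0, 0, 0, 0]
    - [3.4, 10.2, 0, 0, 0, 0, 0]
    - [4.2, 10.5, 0, 0, 0, 0, 0]
    - [4.2, 10.5, 0, 0, 0, 0, 0]

```text
clock: 38.8
eef_pos: [0.6219, -0.0743, 0.0594]
tcp_rot: [-0.001, 0.714, 0.7, -0.001]
contact_force: [-3.9, -1.0, 3.4]
grip_width: 0.0211
finger_force: 27.2
```

Emit:
arm_command:
  deltas:
    - [0.5, 0.15, 0, 0, 0, 0, 0]
    - [1, 0.25, 0, 0, 0, 0, 0]
    - [1.5, 0.35, 0, 0, 0, 0, 0]
    - [2, 0.4, 0, 0, 0, 0, 0]
    - [2.5, 0.4, 0, 0, 0, 0, 0]
    - [2.8, 0.4, 0, 0, 0, 0, 0]
    - [3, 0.4, 0, 0, 0, 0, 0]
    - [3, 0.4, 0, 0, 0, 0, 0]
  force: 60

```text
clock: 39.47
eef_pos: [0.6258, -0.0497, 0.0596]
tcp_rot: [0.001, 0.714, 0.7, -0.004]
contact_force: [-7.5, -14.8, 4.8]
grip_width: 0.0204
finger_force: 58.8
```

Emit:
arm_command:
  deltas:
    - [0.2, -0.1, 0, 0, 0, 0, 0]
    - [0.4, -0.1, 0, 0, 0, 0, 0]
    - [0.4, -0.1, 0, 0, 0, 0, 0]
    - [0.4, -0.1, 0, 0, 0, 0, 0]

```text
clock: 39.8
eef_pos: [0.6258, -0.0495, 0.0596]
tcp_rot: [0.004, 0.714, 0.7, -0.005]
contact_force: [-7.2, -24.6, 2.5]
grip_width: 0.0203
finger_force: 58.7
```

Emit:
arm_command:
  deltas:
    - [-0.7, 0, 0, 0, 0, 0, 0]
    - [-0.7, 0, 0, 0, 0, 0, 0.5]
    - [-0.7, 0, 0, 0, 0, 0, 0.5]
    - [-0.7, 0, 0, 0, 0, 0, 0.5]
    - [-0.7, 0, 0, 0, 0, 0, 0.5]
    - [-0.7, 0.1, -4, 0, 0, 0, 0.5]
    - [-0.7, 0.1, -4, 0, 0, 90, 0.5]
    - [-0.7, 0.1, -4, 0, 0, 90, 0.5]
    - [-0.7, 0.1, -4, 0, 0, 90, 0.5]
    - [-0.7, 0.1, -4, 0, 0, 90, 0.5]
    - [-0.7, 0.1, -4, 0, 0, 90, 0.5]
    - [-0.7, 0.1, -4, 0, 0, 90, 0.5]
    - [-0.7, 0.1, -4, 0, 0, 90, 0.5]
    - [-0.7, 0.1, -4, 0, 0, 90, 0.5]
    - [-0.7, 0.1, -4, 0, 0, 90, 0.5]
    - [-0.7, 0.1, -4, 0, 0, 90, 0.5]
    - [-0.7, 0.1, -4, 0, 0, 90, 0.5]
    - [-0.7, 0.1, -4, 0, 0, 90, 0.5]
    - [-0.7, 0.1, -4, 0, 0, 90, 0.5]
    - [-0.7, 0.1, -4, 0, 0, 90, 0.5]
  force: 20

```text
clock: 41.47
eef_pos: [0.6276, -0.0472, 0.0987]
tcp_rot: [-0.0, 1.0, -0.012, 0.0]
contact_force: [0.5, -0.0, 0.2]
grip_width: 0.043
finger_force: 0.0
```

Emit:
arm_command:
  deltas:
    - [0, 0, 2, 0, 0, 0, 0.5]
    - [0, 0, 3.8, 0, 0, 0, 0.5]
    - [0, 0, 3.8, 0, 0, 0, 0.5]
    - [0, 0, 3.8, 0, 0, 0, 0.5]
    - [0, 0, 3.8, 0, 0, 0, 0]
    - [0, 0, 3.8, 0, 0, 0, 0]
    - [0, 0, 3.8, 0, 0, 0, 0]
    - [0, 0, 3.8, 0, 0, 0, 0]
    - [0, 0, 3.8, 0, 0, 0, 0]
    - [0, 0, 3.8, 0, 0, 0, 0]

```text
clock: 42.3
eef_pos: [0.6283, -0.0481, 0.0619]
tcp_rot: [0.0, 1.0, -0.012, 0.001]
contact_force: [0.7, 1.7, 3.8]
grip_width: 0.0211
finger_force: 22.0
```

Emit:
arm_command:
  deltas:
    - [0, 0, 0, 0, 0, 0, 0.5]
    - [0, 0, 0, 0, 0, 0, 0.5]
    - [0, 0, 0, 0, 0, 0, 0.5]
    - [-0.1, 0, -4, 0, 0, 0, 0.5]
    - [-0.1, 0, -4, 0, 0, -90, 0.5]
    - [-0.1, 0, -4, 0, 0, -90, 0.5]
    - [-0.1, 0, -4, 0, 0, -90, 0.5]
    - [-0.1, 0, -4, 0, 0, -90, 0.5]
    - [-0.1, 0, -4, 0, 0, -90, 0.5]
    - [-0.1, 0, -4, 0, 0, -90, 0.5]
    - [-0.1, 0, -4, 0, 0, -90, 0.5]
    - [-0.1, 0, -4, 0, 0, -90, 0.5]
    - [-0.1, 0, -4, 0, 0, -90, 0.5]
    - [-0.1, 0, -4, 0, 0, -90, 0.5]
    - [-0.1, 0, -4, 0, 0, -90, 0.5]
    - [-0.1, 0, -4, 0, 0, -90, 0.5]
    - [-0.1, 0, -4, 0, 0, -90, 0.5]
    - [-0.1, 0, -1, 0, 0, -90, 0.5]
    - [-0.1, 0, 0, 0, 0, -90, 0.5]
    - [-0.1, 0, 0, 0, 0, -90, 0.5]

```text
clock: 43.97
eef_pos: [0.6235, -0.0476, 0.0576]
tcp_rot: [-0.003, 0.715, 0.699, -0.002]
contact_force: [0.2, 0.6, 0.2]
grip_width: 0.0429
finger_force: 0.0
```

Emit:
arm_command:
  deltas:
    - [0, 0, 0, 0, 0, 0, 0]
    - [0, 0, 0, 0, 0, 0, 0]
    - [0, 0, 0, 0, 0, 0, 0]
    - [0, 0, 0, 0, 0, 0, 0]
    - [0, 0, 0, 0, 0, 0, 0]
    - [0, 0, 0, 0, 0, 0, 0]

```text
clock: 44.47
eef_pos: [0.6257, -0.048, 0.061]
tcp_rot: [-0.001, 0.715, 0.699, -0.0]
contact_force: [-2.8, 0.3, -1.7]
grip_width: 0.0215
finger_force: 22.0
```

Emit:
arm_command:
  deltas:
    - [0, 0, 0, 0, 0, 0, 0.5]
    - [0, 0, 0, 0, 0, 0, 0.5]
    - [0, 0, 0, 0, 0, 0, 0.5]
    - [0, 0, -4, 0, 0, 0, 0.5]
    - [0, 0, -8, 0, 0, 0, 0.5]
    - [0, 0, -10, 0, 0, 0, 0.5]
    - [24, -19.4, -10, 0, 0, 0, 0.6]
    - [24, -19.4, -10, 0, 0, 0, 0.6]
    - [24, -19.4, -10, 0, 0, 0, 0.6]
    - [24, -19.4, -10, 0, 0, 0, 0.6]
    - [24, -19.4, -10, 0, 0, 0, 0.6]
    - [24, -19.4, -10, 0, 0, 0, 0.6]
    - [24, -19.4, -10, 0, 0, 0, 0.6]
    - [24, -19.4, -10, 0, 0, 0, 0.6]
    - [24, -19.4, -10, 0, 0, 0, 0.6]
    - [24, -19.4, -10, 0, 0, 0, 0.6]
    - [24, -19.4, -10, 0, 0, 0, 0.6]
    - [24, -19.4, -10, 0, 0, 0, 0.6]

```text
clock: 45.97
eef_pos: [0.4398, 0.1956, 0.1611]
tcp_rot: [0.001, 0.716, 0.698, 0.001]
contact_force: [-0.5, -0.2, 0.1]
grip_width: 0.0516
finger_force: 0.0
```

```bash
python3 - <<'E'
from h import *
f=grab_frame("top");s=grab_frame("side"); print(get_state()["eef_pos"])
hsv=cv2.cvtColor(f["color"],cv2.COLOR_BGR2HSV)
m=cv2.inRange(hsv,(0,0,170),(180,60,255))
n,l,st,ce=cv2.connectedComponentsWithStats(m[168:195,180:262])
for i in range(1,n):
    if st[i,4]>100: print(st[i],at(f,ce[i]+[180,168],.052)[:2].round(4))
for n in("blank_a",):
    for c,g in(("top",f),("side",s)):
        for r in cut_out(c,n): print(c,round(r["confidence"],2),np.round(r["centre"],1),at(g,r["centre"],.03 if c=="side" else .05)[:2].round(3))
for r in cut_out("side","lock_pin"): print(r["confidence"],r["centre"])
print(proj(s,[.437,.197,.06]),proj(s,get_state()["eef_pos"]))
b=s["color"][155:185,240:275].astype(int); g=b.max(2)-b.min(2)
m=(g<25).astype(np.uint8)
for r in range(0,30,2): print("".join("#" if x else "." for x in m[r]))
E
```

```text
[0.43933088 0.19546412 0.16087859]
[ 53   4  16  16 186] [0.6099 0.0464]
top 0.6 [196.  179.5] [0.614 0.211]
top 0.48 [240.2 182.8] [0.598 0.049]
top 0.47 [218.4 180.2] [0.609 0.129]
top 0.44 [182.8 181. ] [0.609 0.26 ]
top 0.43 [367.8 189.9] [ 0.563 -0.417]
side 0.78 [280.1 197.2] [0.599 0.058]
side 0.64 [165.8 278.4] [ 0.56  -0.449]
side 0.59 [292.9 190.9] [0.615 0.12 ]
side 0.43 [254.3 164.5] [0.395 0.243]
0.5 [255.3, 165.7]
[258.00789792 163.56884219] [258.67951928 137.19200769]
........................#####......
...............##############......
##.............#############.......
###########.########.....###.#.##..
####################.....#.......#.
#############..#####.............##
###########....######..............
###.#####......######..............
....####.........................##
.##................................
...................................
...................................
..................................#
..................................#
................................###
```

Emit:
arm_command:
  deltas:
    - [0.1, -0.1, 4, 0, 0, 0, 0.6]
    - [0.1, -0.1, 8, 0, 0, 0, 0.6]
    - [0.1, -0.1, 9.2, 0, 0, 0, 0.6]
    - [0.1, -0.1, 9.2, 0, 0, 0, 0.6]
    - [0.1, -0.1, 9.2, 0, 0, 0, 0.6]
    - [0.1, -0.1, 9.2, 0, 0, 0, 0]
    - [0.1, -0.1, 9.2, 0, 0, 0, 0]
    - [0.1, -0.1, 9.2, 0, 0, 0, 0]
    - [0.1, -0.1, 9.2, 0, 0, 0, 0]
    - [0.1, -0.1, 9.2, 0, 0, 0, 0]
    - [0.1, -0.1, 9.2, 0, 0, 0, 0]
    - [0.1, -0.1, 9.2, 0, 0, 0, 0]

```text
clock: 47.22
eef_pos: [0.4371, 0.1975, 0.07]
tcp_rot: [0.0, 0.715, 0.699, 0.001]
contact_force: [-2.1, -0.2, 6.7]
grip_width: 0.0194
finger_force: 20.0
```

Emit:
arm_command:
  deltas:
    - [0, -0.12, 0, 0, 0, 0, 0.45]
    - [0, -0.12, 0, 0, 0, 0, 0.45]
    - [0, -0.12, 0, 0, 0, 0, 0.45]
    - [0, -0.12, -3, 0, 0, 0, 0.45]
    - [0, -0.12, -3, 0, 0, 90, 0.45]
    - [0, -0.12, -3, 0, 0, 90, 0.45]
    - [0, -0.12, -3, 0, 0, 90, 0.45]
    - [0, -0.12, -3, 0, 0, 90, 0.45]
    - [0, -0.12, -3, 0, 0, 90, 0.45]
    - [0, -0.12, -3, 0, 0, 90, 0.45]
    - [0, -0.12, -3, 0, 0, 90, 0.45]
    - [0, -0.12, -3, 0, 0, 90, 0.45]
    - [0, -0.12, -3, 0, 0, 90, 0.45]
    - [0, -0.12, -3, 0, 0, 90, 0.45]
    - [0, -0.12, -3, 0, 0, 90, 0.45]
    - [0, -0.12, -3, 0, 0, 90, 0.45]
    - [0, -0.12, -3, 0, 0, 90, 0.45]
    - [0, -0.12, -1, 0, 0, 90, 0.45]
    - [0, -0.12, 0, 0, 0, 90, 0.45]
    - [0, -0.12, 0, 0, 0, 90, 0.45]

```text
clock: 48.88
eef_pos: [0.4347, 0.1971, 0.0671]
tcp_rot: [0.0, 1.0, -0.011, -0.002]
contact_force: [-0.1, -0.6, 0.5]
grip_width: 0.0387
finger_force: 0.0
```

Emit:
arm_command:
  deltas:
    - [0, 0, 0, 0, 0, 0, 0]
    - [0, 0, 0, 0, 0, 0, 0]
    - [0, 0, 0, 0, 0, 0, 0]
    - [0, 0, 0, 0, 0, 0, 0]
    - [0, 0, 0, 0, 0, 0, 0]
    - [0, 0, 0, 0, 0, 0, 0]
    - [0, 0, 0, 0, 0, 0, 0]
  force: 40

```text
clock: 49.47
eef_pos: [0.4356, 0.1984, 0.0691]
tcp_rot: [-0.001, 1.0, -0.012, -0.0]
contact_force: [-0.7, 4.5, -2.6]
grip_width: 0.0189
finger_force: 38.9
```

Emit:
arm_command:
  deltas:
    - [0, 0, -3, 0, 0, 0, 0]
    - [0, 0, -6, 0, 0, 0, 0]
    - [0, 0, -9, 0, 0, 0, 0]
    - [0, 0, -9, 0, 0, 0, 0]
    - [23.3, 24.2, -9, 0, 0, 0, 0]
    - [23.3, 24.2, -9, 0, 0, 0, 0]
    - [23.3, 24.2, -9, 0, 0, 0, 0]
    - [23.3, 24.2, -9, 0, 0, 0, 0]
    - [23.3, 24.2, -9, 0, 0, 0, 0]
    - [23.3, 24.2, -9, 0, 0, 0, 0]
    - [23.3, 24.2, -9, 0, 0, 0, 0]
    - [23.3, 24.2, -9, 0, 0, 0, 0]
    - [23.3, 24.2, -9, 0, 0, 0, 0]
    - [23.3, 24.2, -9, 0, 0, 0, 0]
    - [23.3, 24.2, -9, 0, 0, 0, 0]
    - [23.3, 24.2, -7, 0, 0, 0, 0]
    - [23.3, 24.2, -5, 0, 0, 0, 0]
    - [23.3, 24.2, -5, 0, 0, 0, 0]
    - [23.3, 24.2, -5, 0, 0, 0, 0]
    - [23.3, 24.2, -5, 0, 0, 0, 0]

```text
clock: 51.13
eef_pos: [0.6629, -0.0488, 0.1196]
tcp_rot: [-0.0, 1.0, -0.011, 0.0]
contact_force: [-0.1, -0.1, -0.1]
grip_width: 0.0184
finger_force: 39.1
```

```bash
python3 - <<'E'
from h import *
st=get_state(); print(st["eef_pos"],st["grip_width"],st["tcp_rot"].round(4))
E
```

```text
[ 0.66289898 -0.04880354  0.11955967] 0.01842028993262883 [-0.000e+00  9.999e-01 -1.080e-02  1.000e-04]
```

Emit:
arm_command:
  deltas:
    - [0.03, 0.03, 0.8, 0, 0, 0, 0]
    - [0.03, 0.03, 1.6, 0, 0, 0, 0]
    - [0.03, 0.03, 2.2, 0, 0, 0, 0]
    - [0.03, 0.03, 2.5, 0, 0, 0, 0]
    - [0.03, 0.03, 2.5, 0, 0, 0, 0]

```text
clock: 51.55
eef_pos: [0.6632, -0.0503, 0.0927]
tcp_rot: [-0.0, 1.0, -0.012, -0.001]
contact_force: [1.7, 0.3, -1.5]
grip_width: 0.0186
finger_force: 39.1
```

Emit:
arm_command:
  deltas:
    - [0, -0.05, 0.5, 0, 0, 0, 0]
    - [0, -0.05, 1, 0, 0, 0, 0]
    - [0, -0.05, 1.5, 0, 0, 0, 0]
    - [0, -0.05, 1.5, 0, 0, 0, 0]

```text
clock: 51.88
eef_pos: [0.6631, -0.0497, 0.0776]
tcp_rot: [-0.0, 1.0, -0.012, -0.001]
contact_force: [0.6, -0.1, -0.9]
grip_width: 0.0186
finger_force: 39.1
```

Emit:
arm_command:
  deltas:
    - [0, 0, 0.5, 0, 0, 0, 0]
    - [0, 0, 1, 0, 0, 0, 0]
    - [0, 0, 1.2, 0, 0, 0, 0]
    - [0, 0, 1.25, 0, 0, 0, 0]
    - [0, 0, 1.25, 0, 0, 0, 0]

```text
clock: 52.3
eef_pos: [0.6634, -0.0497, 0.0661]
tcp_rot: [-0.0, 1.0, -0.012, -0.0]
contact_force: [-0.0, -0.1, -1.4]
grip_width: 0.0186
finger_force: 39.2
```

Emit:
arm_command:
  deltas:
    - [0, 0, 0.2, 0, 0, 0, 0]
    - [0, 0, 0.3, 0, 0, 0, 0]
    - [0, 0, 0.3, 0, 0, 0, 0]

```text
clock: 52.55
eef_pos: [0.6637, -0.0497, 0.0655]
tcp_rot: [0.0, 1.0, -0.011, 0.0]
contact_force: [-2.9, 0.6, 8.5]
grip_width: 0.0188
finger_force: 40.0
```

Emit:
arm_command:
  deltas:
    - [0, 0, -0.2, 0, 0, 0, 0.4]
    - [0, 0, -0.2, 0, 0, 0, 0.4]
    - [0, 0, -0.2, 0, 0, 0, 0.4]
    - [0, 0, -0.2, 0, 0, 0, 0.4]
    - [0, 0, -4, 0, 0, 0, 0.4]
    - [0, 0, -8, 0, 0, 0, 0.4]
    - [0, 0, -10, 0, 0, 0, 0.4]
    - [-10, 20, -10, 0, 0, 0, 0.4]
    - [-10, 20, -10, 0, 0, 0, 0.4]
    - [-10, 20, -10, 0, 0, 0, 0.4]
    - [-10, 20, -10, 0, 0, 0, 0.4]
    - [-10, 20, -10, 0, 0, 0, 0.4]
    - [-10, 20, -10, 0, 0, 0, 0.4]
    - [-10, 20, -10, 0, 0, 0, 0.4]
    - [-10, 20, -10, 0, 0, 0, 0.4]

```text
clock: 53.8
eef_pos: [0.5584, -0.2483, 0.163]
tcp_rot: [-0.0, 1.0, -0.013, -0.0]
contact_force: [-0.3, -0.1, -0.0]
grip_width: 0.0341
finger_force: 0.0
```

```bash
python3 - <<'E'
from h import *
f=grab_frame("top"); s=grab_frame("side"); print(get_state()["eef_pos"],get_state()["contact_force"])
for n in("brace","lock_pin","blank_a","brace_knob"):
  for c,g in(("top",f),("side",s)):
    for r in cut_out(c,n)[:5]: print(n,c,round(r["confidence"],2),np.round(r["centre"],1),at(g,r["centre"],.055)[:2].round(3))
print(proj(s,[.6645,-.046,.055]),proj(f,[.6645,-.046,.075]))
print([ (proj(s,[.61+.0235*i*.072,.044+.072*i,.035]).round(1),proj(f,[.61,.047+.072*i,.05]).round(1)) for i in range(4)])
E
```

```text
[ 0.55913861 -0.24646287  0.16305275] [-0.01018118  0.38196746 -0.28892376]
brace top 0.61 [263.8 187.4] [ 0.579 -0.037]
brace top 0.48 [370.1 168.5] [ 0.64  -0.427]
brace side 0.74 [265.5 212.5] [ 0.628 -0.092]
lock_pin top 0.67 [231.1 182.4] [0.6   0.082]
lock_pin top 0.57 [248.3 170.4] [0.643 0.019]
lock_pin top 0.29 [149.3 227. ] [0.444 0.382]
lock_pin side 0.7 [289.3 201. ] [0.656 0.007]
lock_pin side 0.65 [284.1 209.7] [ 0.667 -0.05 ]
lock_pin side 0.65 [302.3 185.9] [0.646 0.123]
lock_pin side 0.22 [290.6 193.1] [0.636 0.057]
blank_a top 0.67 [215.9 179.5] [0.612 0.137]
blank_a top 0.63 [180.5 180.4] [0.611 0.267]
blank_a top 0.56 [240.2 183.2] [0.596 0.049]
blank_a top 0.43 [374.1 192.7] [ 0.551 -0.438]
blank_a side 0.84 [164.1 282.3] [ 0.589 -0.485]
blank_a side 0.74 [281.8 197.4] [0.626 0.016]
blank_a side 0.59 [292.6 193. ] [0.641 0.061]
blank_a side 0.49 [300.3 186.9] [0.643 0.113]
blank_a side 0.49 [291.2 197.5] [0.651 0.031]
brace_knob top 0.38 [220.  180.3] [0.608 0.122]
brace_knob top 0.16 [191.9 226.8] [0.441 0.227]
brace_knob side 0.77 [266.8 212.7] [ 0.632 -0.091]
[283.99399996 209.00279487] [265.95376256 163.27685603]
[(array([281.2, 198.3]), array([240.7, 179.6])), (array([291.6, 189.8]), array([221.1, 180. ])), (array([301.2, 181.9]), array([201.5, 180.4])), (array([310.2, 174.6]), array([181.9, 180.8]))]
```

```bash
python3 - <<'E'
from h import *
f=grab_frame("top"); h=cv2.cvtColor(f["color"],cv2.COLOR_BGR2HSV)[168:194,168:272]
for r in range(0,26): print(168+r,"".join("W" if p[1]<60 and p[2]>165 else "y" if p[1]>125 and p[2]>70 and 10<p[0]<30 else "p" if p[1]>60 and p[2]>100 and p[0]<30 else "." for p in h[r]))
E
```

```text
168 WWW..pppppppppppppp.................WWWW..WW..ppppppppppppppp..........p.......ppp......................
169 WWW.ppppppppppppppp.................WWWW..WW.ppppppppppppppppppppppppppppppppppppppppppppppppp..WWWWW...
170 WWW.ppppppppppppppp.................WWWW..WW.ppppppppppppppppppppppppppppppppppppppppppppppWWW..WWWWW...
171 WWW.ppppppppppppppp.................WWWW..WW.ppppppppppppppppppppppppppppppppppppppppppppppWWW..WW..W...
172 WWW.ppppppppppppppp.................WWWW..WW.ppppppppppppppppppppppppppWWWWWpppppppppppppppWWW..........
173 WWW.ppppppppppppppp.................WWWW..WW.ppppppppppppppppppppppppWWWWWWWWWWppppppppppppW.......W....
174 WWW.ppppppppppppppp.................WWWW..WW.ppppppppppppppppppppppp.WWWWWWWWWWppppppppppppWWW..........
175 WWW.ppppppppppppppp.................WWWW..WW.pppppppppppppppppppppp.WWWWWWWWWWWWpppppppppppWWW..........
176 WWW.ppppppppppppppp.................WWWW..WW.pppppppppppppppppppppWWWWWWWWWWWWWW.ppppppppppWWW..........
177 WWW.ppppppppppppppp.................WWWW..WW.pppppppppppppppppppppWWWWWWWWWWWWWW.ppppppppppWWW..........
178 WWW.pp
[... 1033 characters left out ...]
pppppppppppp.WWWWW..pppppppppppppW.W..WWWWW...
188 WWW.ppppppppppppppppppppppppppppWW..WWWW..W..ppppppppppppppppppppppppppp..p.pppppppppppppppW.W..WWWWW...
189 WWW.ppppppppppppppppppppppppppppWW..WWWW..W..ppppppppppppppppppppppppppppppppppppppppppppppWWW..WWWWW...
190 WWW.ppppppppppppppppppppppppppppWW..WWWW..W..ppppppppppppppppppppppppppppppppppppppppppppppWWW..WWWWW...
191 WWW.ppppppppppppppppppppppppppppWW..WWWW..W..ppppppppppppppppppppppppppppppppppppppppppppppp....WWWWW...
192 WWW.ppppppppppppppppppppppppppppWW..WWWW..W..ppppppppppppppppppppppppppppppppppppppppppppppppp..WWWWW...
193 WW..............................WW..WWWW..W.....................ppppppppppppp.pppp.pp.pppppppp.WW...W...
```

```bash
python3 -c "
from cell import sign_off; print(sign_off())"
```

```text
the job is handed in; nothing more can be done
None
```

The job is handed in at about 54 s of the 192 s allowed: four blanks are in their nests, the pallet is against the end stop, the brace is home and the pin is fully down. The hand-in returned no verdict, and two nests were partly hidden under the gantry at the last look.

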